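# Sort the mixed samples on the counting-lab bench

## Robot

A 6-joint arm with a two-finger parallel gripper is mounted at the origin on the work surface. World frame = base frame: x ahead of the robot, y to its left, z up, the work surface at z = 0. Lengths are in m, angles in rad, forces in N, time in s.
With the tool pointing down it reaches from about 0.3 to 0.85 m from the base axis. Payload 4.2 kg.
Tool frame: the origin (TCP) lies midway between the tips of the shut fingers; the grasp point (between the pads) lies 19 mm behind it; z points along the fingers, y is the line along which they close (so a half turn about z gives the same grasp; the last joint's range is limited). The gripper opens to 91 mm and grips with 3 to 60 N. Pads are 32 mm wide; open, the fingers measure 118 mm over their backs; the gripper's body (76 mm by 178 mm) begins 60 mm behind the grasp point.
Start: joints at [-1.145, 0.32, 1.565, -0, 1.257, -0.02], TCP at [0.248, -0.519, 0.214] pointing down, gripper open.
Joint ranges: [-3.11, 3.11], [-0.84, 2.01], [0.21, 2.61], [-1.34, 4.49], [0.05, 2.63], [-2.56, 2.56]. Speed limits (rad/s): [2.57, 2.57, 3.14, 3.14, 3.14, 3.14].

## Interface

Orientations are given as a unit quaternion [w, x, y, z].
In Python, from plant import arm gives the robot as it stands.
- The arm moves only by the shell command python3 -m crank 'ROWS' [FORCE]. ROWS is JSON, a list of rows, each an object of numbers: "dx", "dy", "dz": the shift along the tool's x, y, z in units of 25 mm (1.0 is 25 mm); "rx", "ry", "rz": the turn, a rotation vector about the tool's x, y, z in rad; "claw": the opening, from 0 (shut) to 1 (fully open). In form: [{"dx": .., "dy": .., "dz": .., "rx": .., "ry": .., "rz": .., "claw": ..}, ...]. A call has exactly 8 rows; each row shifts and turns the commanded pose from where the row before left it, along the tool's axes as they then stand; what a row does not reach is not made up. A row lasts 1/12 s, in which the tool goes at most 41.7 mm and 7.16 degrees, less where a joint would pass 70% of its speed; a pose out of reach is approached as far as the arm can. A call is refused whole if a number of a shift passes 1 or a number of a turn 0.125, either way. A call with a gripper value outside its range is refused whole. The fingers move at their own pace and stop on an object; FORCE is the grip in N (left out, the last holds). Time passes only in rows, so rows that do not move let the fingers close, or fill a call up. It gives the time, the measured TCP pose, the force, the opening and the grip force at its end, in the units of the state.
- arm.read_state(): the state, without advancing time (a new reading comes with each control period).
- arm.read_camera(name): name is "scene" or "top"; returns a dict with "image" (384x512x3 uint8, red, green, blue), "intrinsics" (3x3 intrinsics, pixels), "k1" (the pictures are not rectified: a ray, as slopes to the right and down, at radius r is drawn at 1 + k1 r^2 times it, then the intrinsics apply), "position" and "attitude" of the camera in the world. Camera axes: x right, y down, z forward; pixel columns grow to the right and rows downward; lengths in m; the calibration is good to about 2 mm. A picture is of the moment at which its call begins. There is no depth.
- arm.hand_in(): hands the job in; it is judged then, once.
The state is a dict: "time_s": time; "q": joint angles; "joint_velocities": joint speeds; "effort": joint torques, N m; "tcp_pos": TCP position; "orientation": TCP orientation; "wrist_force": force on the tool from outside, world axes, zero at the start; "moment": the same for the moment, N m; "opening": opening from 0.0 (shut) to 1.0 (fully open); "finger_force": force on a finger pad.
Only numpy, scipy, OpenCV 4.12 (cv2) and the standard library are available. Lean on these libraries where they do the work, as an engineer would, in place of code of your own. Each camera call takes 0.05 s, during which the arm holds its last target. There are 200 camera calls.

## Task

Sort the mixed samples beside the reader: put the larger flat dish in the square tray and stack the smaller dish centred on top of it, stand the jar in the wide bay and the vial in the narrow bay of the bottle rack, and lay the black carrier flat in its oblong steel tray. Keep the jar and the vial upright throughout, and leave the carton and the tape roll where they are.

Things in the scene. Friction and masses are not known exactly. Their poses are not given: they have to be found in the camera images.
- large_dish: Larger of two flat round closed sample dishes, white plastic, 62 mm diameter, 18 mm high, flat lid. Loose, 60 g. Origin: centre of its underside, z up.
- small_dish: Smaller flat round closed sample dish, white plastic, 44 mm diameter, 18 mm high, flat lid. Loose, 35 g. Origin: centre of its underside, z up.
- jar: Wide sample jar standing upright: white body 43 mm in diameter and 42 mm high, with a black screw cap 46 mm in diameter above it, 62 mm high in all. Loose, 110 g. Origin: centre of its underside, z up its axis.
- vial: Slender sample vial standing upright: amber glass body 27 mm in diameter and 45 mm high, with a white cap 25 mm in diameter above it, 62 mm high in all. Loose, 45 g. Origin: centre of its underside, z up its axis.
- carrier: Sample carrier: a black plastic bar 72 mm long (its x), 32 mm wide (its y), 16 mm thick, lying flat, with a round steel disc inlaid in its top near the +x end. Loose, 60 g. Origin: centre of its underside, z up.
- dish_tray: Square aluminium tray for the dishes, fixed to the bench: 130 x 130 mm outside, 120 x 120 mm inside, walls 5 mm thick and 14 mm high, inner floor about 5 mm above the bench. Origin: centre of its underside; x and y along its sides, z up.
- bottle_rack: Grey plastic bottle rack, fixed to the bench, with two open bays side by side along its y: 76 (x) by 136 mm (y), walls 30 mm high, inner floor 5 mm above the bench. Wide bay (for the jar): centre at y = -30 mm, inside 66 by 66 mm. Narrow bay (vial): centre at y = +40.5 mm, inside 66 (x) by 45 mm (y). Wall between them 15 mm. Origin: centre of its underside, z up.
- carrier_dock: Small oblong steel tray for the carrier, fixed to the bench: 105 mm (x) by 66 mm (y) outside, 95 by 56 mm inside, walls 5 mm thick and 10 mm high, inner floor about 5 mm above the bench. Origin: centre of its underside, x along its length, z up.
- carton: Bystander: brown cardboard carton with a paper band, 70 x 100 mm (x, y), 60 mm high, 300 g, loose. Origin: centre of its underside.
- tape_roll: Bystander: roll of brown tape lying flat, 90 mm diameter, 45 mm high, 60 mm hole, 150 g, loose. Origin: centre of its underside.
Things that resemble listed ones, but are neither listed nor needed, are in the scene too. Leave any green or purple look-alike of the small_dish alone.

How it is judged:
By the outcome, as a careful person would: the job done as asked, in the order asked, and still so for the second after the job is handed in, with the robot touching nothing.
It also fails if it takes over 136 s, if anything falls off the work surface, if the arm or the gripper's body presses on something with over 40 N, if the wrist force passes 120 N, or if a joint passes its speed limit or range.

## Working session

There is one attempt and no reset: what is moved stays moved. The work goes in short steps, Python scripts to look and compute and a shell command to move; the robot and the scene stay as the last step left them, time stands still between calls to the robot, and variables do not carry over. Pictures are saved under pics/ and viewed, at most 14 in all, crops included, and the job is handed in when it is done.

```bash
ls; mkdir -p pics; python3 - <<'E'
from plant import arm
import cv2,json
for n in("scene","top"):
    c=arm.read_camera(n); cv2.imwrite(f"pics/{n}0.png",cv2.cvtColor(c["image"],cv2.COLOR_RGB2BGR))
    print(n,c["intrinsics"],c["k1"],c["position"],c["attitude"])
print(arm.read_state())
E
```

```text
pics
scene [[449.44440014   0.         258.14066011]
 [  0.         449.44440014 190.87823123]
 [  0.           0.           1.        ]] -0.1216885572198421 [0.9972202  0.53166895 0.74689284] [-0.13325639  0.30775472  0.87145458 -0.35790597]
top [[411.0196539    0.         260.47666511]
 [  0.         411.0196539  189.91077477]
 [  0.           0.           1.        ]] 0.04491631942404972 [ 0.36946217 -0.00634188  1.20532974] [-0.05171962  0.71419062 -0.69681469  0.04130519]
{'time_s': 0.1, 'q': array([-1.14502268e+00,  3.20236948e-01,  1.56557426e+00,  9.71856792e-06,
        1.25740038e+00, -2.00183468e-02]), 'joint_velocities': array([ 0.00021211, -0.00072069, -0.00286554, -0.00137857, -0.00131511,
        0.00214917]), 'effort': array([ 4.86750978e-04, -4.13334024e+01, -2.32510096e+01,  7.28785736e-02,
        4.21461754e-02, -5.59834052e-05]), 'tcp_pos': array([ 0.24772728, -0.51838679,  0.21319251]), 'orientation': array([-7.93795806e-04,  9.75261378e-01,  2.21053362e-01, -1.58571750e-04]), 'wrist_force': array([0.72591841, 0.32937571, 0.9917637 ]), 'moment': array([-0.01301118,  0.02650639, -0.00021681]), 'finger_force': 0.0, 'opening': 1.000592724010696}
```

View pics/top0.png

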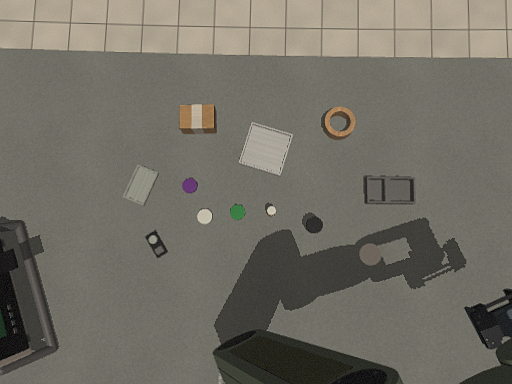

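View pics/scene0.png

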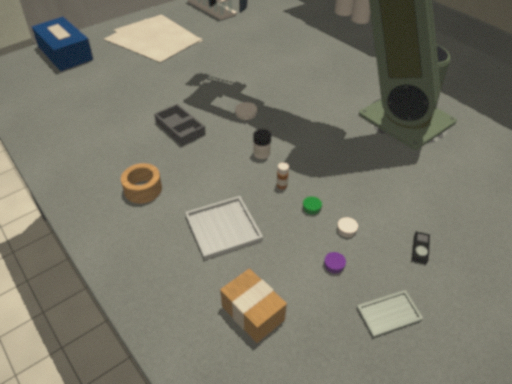

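```bash
cat > h.py <<'E'
import numpy as np, cv2
from scipy.spatial.transform import Rotation as R
from plant import arm
class Cam:
    def __init__(s,n):
        c=arm.read_camera(n); s.im=c["image"]; s.K=np.array(c["intrinsics"]); s.p=np.array(c["position"])
        s.R=R.from_quat(np.roll(c["attitude"],-1)).as_matrix(); s.d=np.array([c["k1"],0,0,0.])
    def rays(s,px):
        u=cv2.undistortPoints(np.array(px,float).reshape(-1,1,2),s.K,s.d).reshape(-1,2)
        r=np.c_[u,np.ones(len(u))]@s.R.T; return r/np.linalg.norm(r,axis=1)[:,None]
    def plane(s,px,z):
        r=s.rays(px); return s.p+r*((z-s.p[2])/r[:,2])[:,None]
    def pix(s,P):
        return cv2.projectPoints(np.array(P,float).reshape(-1,3),cv2.Rodrigues(s.R.T)[0],-s.R.T@s.p,s.K,s.d)[0].reshape(-1,2)
def tri(a,pa,b,pb):
    A=a.rays([pa])[0];B=b.rays([pb])[0]
    t=np.linalg.lstsq(np.c_[A,-B],b.p-a.p,rcond=None)[0]
    P=a.p+t[0]*A;Q=b.p+t[1]*B; return (P+Q)/2,np.linalg.norm(P-Q)
def blobs(mask,lo=20,hi=5000):
    cs=cv2.findContours(mask.astype(np.uint8),cv2.RETR_EXTERNAL,cv2.CHAIN_APPROX_NONE)[0]
    return [c for c in cs if lo<=cv2.contourArea(c)<=hi]
def crop(im,x0,y0,x1,y1,k,name):
    cv2.imwrite("pics/"+name+".png",cv2.resize(cv2.cvtColor(im[y0:y1,x0:x1],cv2.COLOR_RGB2BGR),None,fx=k,fy=k,interpolation=cv2.INTER_CUBIC))
E
python3 - <<'E'
from h import *
t=Cam("top");s=Cam("scene")
crop(t.im,115,100,425,270,2.5,"t1"); crop(s.im,145,80,435,340,2.3,"s1")
names=dict(carton=((197,118),(253,297)),purple=((190,185),(335,261)),small=((205,216),(347,226)),green=((238,212),(312,204)),vial=((271,210),(283,168)),jar=((313,223),(262,136)),large=((371,254),(246,110)),carrier=((156,244),(421,247)),dock=((141,185),(390,313)),tray=((266,148),(223,227)),rack=((390,189),(180,124)),tape=((340,123),(141,175)))
for n,(a,b) in names.items():
    P,e=tri(t,a,s,b); print(n,P.round(3),round(e,4))
E
```

```text
carton [0.728 0.201 0.052] 0.0014
purple [0.536 0.221 0.015] 0.0027
small [0.447 0.173 0.014] 0.0007
green [0.46  0.078 0.013] 0.0014
vial [ 0.465 -0.018  0.057] 0.0004
jar [ 0.431 -0.135  0.061] 0.0009
large [ 0.35  -0.306  0.01 ] 0.0029
carrier [0.363 0.311 0.01 ] 0.0
dock [0.534 0.367 0.004] 0.0015
tray [0.653 0.001 0.005] 0.0033
rack [ 0.536 -0.36   0.016] 0.0057
tape [ 0.725 -0.214  0.043] 0.0023
```

View pics/t1.png

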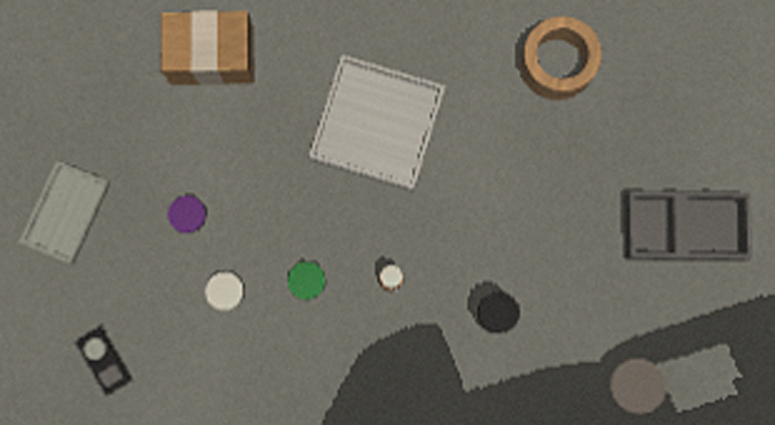

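View pics/s1.png

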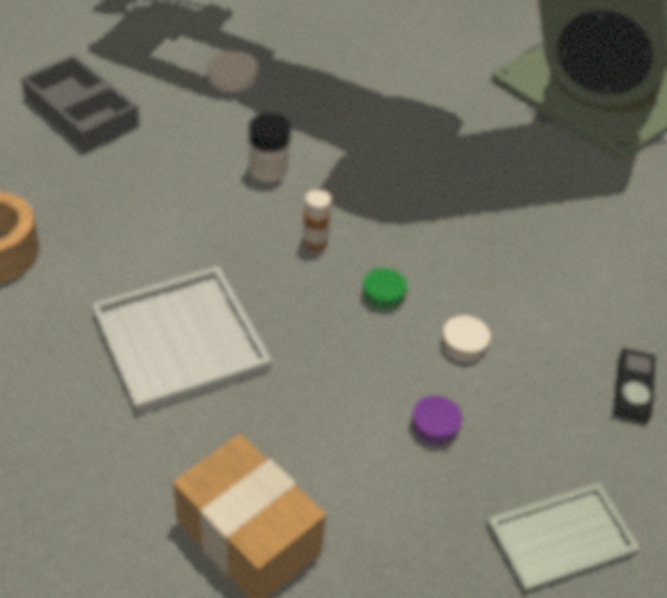

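```bash
python3 - <<'E'
from h import *
t=Cam("top")
im=t.im.astype(int); g=im.sum(2)/3; rb=im[...,0]-im[...,2]
for n,p in dict(bench=(300,180),shadow=(300,270),large=(371,254),lit=(395,250),small=(205,216),jar=(314,224),jsh=(305,216),vial=(271,210),tray=(266,150),dock=(141,185),dockw=(130,200),carrier=(151,246),rack=(400,190),rackw=(385,189)).items(): print(n,im[p[1],p[0]])
def win(m,x0,y0,x1,y1):
    o=np.zeros(m.shape,bool);o[y0:y1,x0:x1]=m[y0:y1,x0:x1];return o
def circ(n,m,z):
    c=max(blobs(m,5),key=cv2.contourArea); P=t.plane(c.reshape(-1,2),z)[:,:2].astype(np.float32)
    (x,y),r=cv2.minEnclosingCircle(P); M=cv2.moments(c); q=t.plane([(M['m10']/M['m00'],M['m01']/M['m00'])],z)[0,:2]
    print(n,'enc',round(x,4),round(y,4),'d',round(2*r,4),'cent',q.round(4))
def rect(n,m,z):
    c=max(blobs(m,5),key=cv2.contourArea); P=t.plane(c.reshape(-1,2),z)[:,:2]*1000
    print(n,cv2.minAreaRect(P.astype(np.float32)))
circ('small',win(g>140,190,200,220,230),.018)
circ('large',win(rb>9,350,235,392,275),.018)
circ('jar',win(g<43,295,205,330,240),.062)
circ('vial',win(g>140,262,203,280,218),.062)
rect('carrier',win(g<62,140,228,172,262),.016)
rect('tray',win(g>120,232,115,300,182),.014)
rect('dock',win(g>107,118,158,165,210),.010)
rect('rack',win(g<75,355,168,424,210),.03)
E
```

```text
bench [113 111 101]
shadow [70 69 64]
large [110 101  94]
lit [112 113 103]
small [193 188 170]
jar [45 44 40]
jsh [66 67 62]
vial [193 191 172]
tray [178 172 160]
dock [148 149 134]
dockw [121 118 106]
carrier [46 46 43]
rack [101  98  92]
rackw [94 90 85]
small enc 0.4464 0.1741 d 0.0439 cent [0.4463 0.1742]
large enc 0.359 -0.3185 d 0.1013 cent [ 0.3533 -0.316 ]
jar enc 0.4262 -0.1374 d 0.0462 cent [ 0.4197 -0.1385]
vial enc 0.4644 -0.0185 d 0.0244 cent [ 0.4643 -0.0186]
carrier ((363.7748718261719, 308.3925476074219), (72.20690155029297, 34.232177734375), 33.965389251708984)
tray ((651.9609985351562, 1.7389602661132812), (130.69461059570312, 132.4733123779297), 74.0179443359375)
dock ((538.7421264648438, 365.43829345703125), (155.81521606445312, 135.68348693847656), 3.2247705459594727)
rack ((536.0635986328125, -391.298828125), (62.08919143676758, 66.89844512939453), 89.09395599365234)
```

```bash
python3 - <<'E'
from h import *
t=Cam("top");s=Cam("scene")
k=lambda L:[(115+x/2.5,100+y/2.5) for x,y in L]
im=t.im.astype(int); g=im.sum(2)/3
o=np.zeros(g.shape,bool); m=(im[...,0]-im[...,1])>=4; o[238:272,352:390]=m[238:272,352:390]
o=cv2.morphologyEx(o.astype(np.uint8),cv2.MORPH_OPEN,np.ones((3,3)))
c=max(blobs(o,5),key=cv2.contourArea);P=t.plane(c.reshape(-1,2),.018)
print('large',cv2.minEnclosingCircle(P[:,:2].astype(np.float32)),P.mean(0))
for n,L,z in(('rack',[(622,188.5),(748,190),(749.5,259),(626,260)],.03),('rackouter?',[(622,188.5),(748,190),(749.5,259),(626,260)],.0),('dock',[(60,161),(109,180),(72,263),(20,241)],.01),('carrier',[(76,340),(100,326),(131,379),(108,394)],.016),('tray',[(342,55),(445,86),(413,188),(309,157)],.014),('jar',[(497,312)],.062),('wall',[(672,196),(672,252)],.03)):
    P=t.plane(k(L),z); e=np.diff(np.r_[P,P[:1]],axis=0)[:,:2]
    print(n,P[:,:2].mean(0).round(4),np.linalg.norm(e,axis=1).round(4),np.degrees(np.arctan2(e[:,1],e[:,0])).round(1), P[:,:2].round(3).tolist())
# rack, scene view corners at rim
ks=lambda L:[(145+x/2.3,80+y/2.3) for x,y in L]
P=s.plane(ks([(23,90),(74,58),(138,110),(82,136)]),.03);print('rack scene',P[:,:2].mean(0),P.round(3).tolist())
P=s.plane(ks([(488,518),(600,486),(637,545),(527,585)]),.01);print('dock scene',P[:,:2].mean(0),P.round(3).tolist())
for a,b in(((622,188.5),(82,136)),((748,190),(23,90)),((749.5,259),(74,58)),((626,260),(138,110))): print('rackcorner',tri(t,k([a])[0],s,ks([b])[0]))
for a,b in(((60,161),(527,585)),((109,180),(637-149,518)),((72,263),(600,486)),((20,241),(637,545))): print('dockcorner',tri(t,k([a])[0],s,ks([b])[0]))
E
```

```text
large ((0.3507029116153717, -0.301367849111557), 0.032200127840042114) [ 0.35155956 -0.30197347  0.018     ]
rack [ 0.5343 -0.3559] [0.1429 0.0795 0.1389 0.0827] [-89.4 179.9  91.9   2.7] [[0.574, -0.283], [0.576, -0.426], [0.496, -0.426], [0.491, -0.287]]
rackouter? [ 0.5385 -0.3648] [0.1466 0.0815 0.1425 0.0849] [-89.4 179.9  91.9   2.7] [[0.579, -0.291], [0.581, -0.437], [0.499, -0.437], [0.495, -0.295]]
dock [0.5355 0.3644] [0.0628 0.1061 0.0669 0.1044] [-109.9  159.4   68.6  -22.8] [[0.595, 0.374], [0.574, 0.315], [0.474, 0.353], [0.499, 0.415]]
carrier [0.3636 0.3075] [0.0313 0.0712 0.0307 0.0726] [ -57.9 -146.6  124.7   33.9] [[0.385, 0.341], [0.402, 0.314], [0.342, 0.275], [0.325, 0.3]]
tray [6.511e-01 4.000e-04] [0.1284 0.1287 0.128  0.1297] [-106.   163.9   74.5  -15.9] [[0.731, 0.044], [0.696, -0.079], [0.572, -0.044], [0.606, 0.08]]
jar [ 0.4268 -0.1375] [0.] [0.] [[0.427, -0.138]]
wall [ 0.5343 -0.3399] [0.0647 0.0647] [179.2  -0.8] [[0.567, -0.34], [0.502, -0.339]]
rack scene [ 0.5409674  -0.34762678] [[0.584, -0.402, 0.03], [0.503, -0.42, 0.03], [0.501, -0.285, 0.03], 
[... 193 characters left out ...]
0.02904142]), np.float64(0.0019311514236281116))
rackcorner (array([ 0.57563032, -0.43027749,  0.01114926]), np.float64(0.008099203046295097))
rackcorner (array([ 0.49732917, -0.42927711,  0.02267548]), np.float64(0.0011761713963101344))
rackcorner (array([ 0.4940984 , -0.29094472,  0.02245516]), np.float64(0.0049563536848225885))
dockcorner (array([0.59401583, 0.37667135, 0.00916724]), np.float64(0.004478900736240255))
dockcorner (array([0.57294946, 0.31670358, 0.00956743]), np.float64(0.0028828709813361396))
dockcorner (array([0.47386878, 0.35583234, 0.00517239]), np.float64(0.0036661939297021784))
dockcorner (array([0.49861434, 0.41416551, 0.01227329]), np.float64(0.00014706085691937795))
```

```bash
python3 -m crank '[{"rz":-0.125},{"rz":-0.125},{"rz":-0.125},{"rz":-0.125},{"rz":-0.125},{"rz":-0.125},{"rz":-0.125},{"rz":-0.125}]' 25
python3 -m crank '[{"rz":-0.125},{"dx":0.5,"dy":0.5},{"dx":1,"dy":0.5},{"dx":1,"dy":0.5},{"dx":1,"dy":0.5},{"dx":1,"dy":0.5},{"dx":1,"dy":0.5},{"dx":1,"dy":0.5}]'
python3 -m crank '[{"dx":1,"dy":0.5,"dz":0.5},{"dx":1,"dy":0.13,"dz":1},{"dx":0.16,"dz":1},{"dz":1},{"dz":1},{"dz":1},{"dz":0.5},{}]'
```

```text
schema error: expected keys dx, dy, dz, rx, ry, rz, claw
schema error: expected keys dx, dy, dz, rx, ry, rz, claw
schema error: expected keys dx, dy, dz, rx, ry, rz, claw
```

```bash
python3 -m crank '[{"dx":0,"dy":0,"dz":0,"rx":0,"ry":0,"rz":-0.125,"claw":1},{"dx":0,"dy":0,"dz":0,"rx":0,"ry":0,"rz":-0.125,"claw":1},{"dx":0,"dy":0,"dz":0,"rx":0,"ry":0,"rz":-0.125,"claw":1},{"dx":0,"dy":0,"dz":0,"rx":0,"ry":0,"rz":-0.125,"claw":1},{"dx":0,"dy":0,"dz":0,"rx":0,"ry":0,"rz":-0.125,"claw":1},{"dx":0,"dy":0,"dz":0,"rx":0,"ry":0,"rz":-0.125,"claw":1},{"dx":0,"dy":0,"dz":0,"rx":0,"ry":0,"rz":-0.125,"claw":1},{"dx":0,"dy":0,"dz":0,"rx":0,"ry":0,"rz":-0.125,"claw":1}]' 25
python3 -m crank '[{"dx":0,"dy":0,"dz":0,"rx":0,"ry":0,"rz":-0.125,"claw":1},{"dx":0.5,"dy":0.5,"dz":0,"rx":0,"ry":0,"rz":0,"claw":1},{"dx":1,"dy":0.5,"dz":0,"rx":0,"ry":0,"rz":0,"claw":1},{"dx":1,"dy":0.5,"dz":0,"rx":0,"ry":0,"rz":0,"claw":1},{"dx":1,"dy":0.5,"dz":0,"rx":0,"ry":0,"rz":0,"claw":1},{"dx":1,"dy":0.5,"dz":0,"rx":0,"ry":0,"rz":0,"claw":1},{"dx":1,"dy":0.5,"dz":0,"rx":0,"ry":0,"rz":0,"claw":1},{"dx":0,"dy":0,"dz":0,"rx":0,"ry":0,"rz":0,"claw":1}]'
python3 -c "
from plant import arm
s=arm.read_state();print(s)"
```

```text
time_s: 1.02
tcp_pos: [0.2479, -0.5188, 0.2139]
orientation: [0.0, 0.748, 0.664, -0.0]
wrist_force: [-0.7, -0.7, 0.3]
opening: 1.002
finger_force: 0.0
time_s: 1.68
tcp_pos: [0.3241, -0.3774, 0.2141]
orientation: [-0.001, 0.706, 0.708, 0.001]
wrist_force: [-0.3, -0.4, -0.9]
opening: 0.998
finger_force: 0.0
{'time_s': 1.6833, 'q': array([-0.88569601,  0.19826877,  1.733173  ,  0.00223244,  1.21164937,
       -0.88970727]), 'joint_velocities': array([-0.05285431,  0.02585295, -0.0416167 , -0.05864961, -0.02596732,
       -0.05796681]), 'effort': array([  0.65579938, -34.17845964, -22.82618344,   0.20759469,
         0.04604913,   0.30879431]), 'tcp_pos': array([ 0.32414502, -0.37740293,  0.2141161 ]), 'orientation': array([-6.38636684e-04,  7.05965056e-01,  7.08245499e-01,  1.11576195e-03]), 'wrist_force': array([-0.29819317, -0.4042243 , -0.89334088]), 'moment': array([ 4.32486842e-05, -1.64924830e-01, -6.17187091e-03]), 'finger_force': 0.0, 'opening': 0.9977011242042981}
```

```bash
python3 -m crank '[{"dx":1,"dy":0.5,"dz":0.5,"rx":0,"ry":0,"rz":0,"claw":1},{"dx":1,"dy":0.5,"dz":1,"rx":0,"ry":0,"rz":0,"claw":1},{"dx":0.8,"dy":0.1,"dz":1,"rx":0,"ry":0,"rz":0,"claw":1},{"dx":0.3,"dy":0,"dz":1,"rx":0,"ry":0,"rz":0,"claw":1},{"dx":0,"dy":0,"dz":1,"rx":0,"ry":0,"rz":0,"claw":1},{"dx":0,"dy":0,"dz":1,"rx":0,"ry":0,"rz":0,"claw":1},{"dx":0,"dy":0,"dz":0.5,"rx":0,"ry":0,"rz":0,"claw":1},{"dx":0,"dy":0,"dz":0,"rx":0,"ry":0,"rz":0,"claw":1}]'
python3 - <<'E'
from h import *
s=Cam("scene");t=Cam("top");crop(s.im,190,50,320,180,4,"s2")
print(arm.read_state()['tcp_pos'])
m=((s.im[...,0].astype(int)-s.im[...,1])>=4)
E
```

```text
time_s: 2.35
tcp_pos: [0.3488, -0.3028, 0.0614]
orientation: [-0.003, 0.707, 0.707, -0.0]
wrist_force: [0.2, -0.3, 0.3]
opening: 1.001
finger_force: 0.0
[ 0.35055798 -0.3043797   0.06408006]
```

View pics/s2.png

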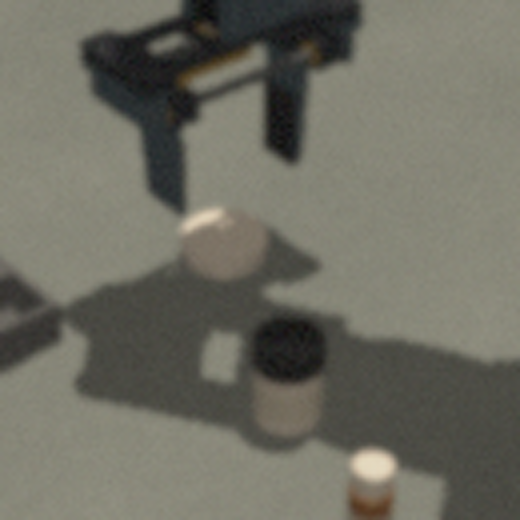

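```bash
python3 -m crank '[{"dx":0.08,"dy":0,"dz":0.5,"rx":0,"ry":0,"rz":0,"claw":1},{"dx":0,"dy":0,"dz":0.8,"rx":0,"ry":0,"rz":0,"claw":1},{"dx":0,"dy":0,"dz":0.6,"rx":0,"ry":0,"rz":0,"claw":1},{"dx":0,"dy":0,"dz":0.35,"rx":0,"ry":0,"rz":0,"claw":1},{"dx":0,"dy":0,"dz":0,"rx":0,"ry":0,"rz":0,"claw":1},{"dx":0,"dy":0,"dz":0,"rx":0,"ry":0,"rz":0,"claw":0.5},{"dx":0,"dy":0,"dz":0,"rx":0,"ry":0,"rz":0,"claw":0.5},{"dx":0,"dy":0,"dz":0,"rx":0,"ry":0,"rz":0,"claw":0.5}]' 20
python3 -m crank '[{"dx":0,"dy":0,"dz":0,"rx":0,"ry":0,"rz":0,"claw":0.5},{"dx":0,"dy":0,"dz":0,"rx":0,"ry":0,"rz":0,"claw":0.5},{"dx":0,"dy":0,"dz":0,"rx":0,"ry":0,"rz":0,"claw":0.5},{"dx":0,"dy":0,"dz":0,"rx":0,"ry":0,"rz":0,"claw":0.5},{"dx":0,"dy":0,"dz":0,"rx":0,"ry":0,"rz":0,"claw":0.5},{"dx":0,"dy":0,"dz":0,"rx":0,"ry":0,"rz":0,"claw":0.5},{"dx":0,"dy":0,"dz":0,"rx":0,"ry":0,"rz":0,"claw":0.5},{"dx":0,"dy":0,"dz":0,"rx":0,"ry":0,"rz":0,"claw":0.5}]'
python3 -c "
from plant import arm
for i in range(1): print(arm.read_state()['tcp_pos'])"
```

```text
time_s: 3.12
tcp_pos: [0.3512, -0.3025, 0.0088]
orientation: [0.001, 0.707, 0.707, 0.0]
wrist_force: [-0.7, 0.3, 0.4]
opening: 0.816
finger_force: 0.0
time_s: 3.78
tcp_pos: [0.3508, -0.3021, 0.0083]
orientation: [0.001, 0.707, 0.707, 0.0]
wrist_force: [-0.1, 0.4, 4.2]
opening: 0.658
finger_force: 20.0
[ 0.35076863 -0.30213165  0.00826247]
```

```bash
python3 -m crank '[{"dx":0,"dy":0,"dz":-0.3,"rx":0,"ry":0,"rz":0,"claw":0.5},{"dx":0,"dy":0,"dz":-0.7,"rx":0,"ry":0,"rz":0,"claw":0.5},{"dx":0,"dy":0,"dz":-1,"rx":0,"ry":0,"rz":0,"claw":0.5},{"dx":0,"dy":0,"dz":-1,"rx":0,"ry":0,"rz":0,"claw":0.5},{"dx":0.3,"dy":0.3,"dz":-0.6,"rx":0,"ry":0,"rz":0,"claw":0.5},{"dx":0.7,"dy":0.7,"dz":0,"rx":0,"ry":0,"rz":0,"claw":0.5},{"dx":0.8,"dy":0.8,"dz":0,"rx":0,"ry":0,"rz":0,"claw":0.5},{"dx":0.8,"dy":0.8,"dz":0,"rx":0,"ry":0,"rz":0,"claw":0.5}]'
python3 -m crank '[{"dx":0.8,"dy":0.8,"dz":0,"rx":0,"ry":0,"rz":0,"claw":0.5},{"dx":0.8,"dy":0.8,"dz":0,"rx":0,"ry":0,"rz":0,"claw":0.5},{"dx":0.8,"dy":0.8,"dz":0,"rx":0,"ry":0,"rz":0,"claw":0.5},{"dx":0.8,"dy":0.8,"dz":0,"rx":0,"ry":0,"rz":0,"claw":0.5},{"dx":0.8,"dy":0.8,"dz":0,"rx":0,"ry":0,"rz":0,"claw":0.5},{"dx":0.8,"dy":0.8,"dz":0,"rx":0,"ry":0,"rz":0,"claw":0.5},{"dx":0.8,"dy":0.8,"dz":0,"rx":0,"ry":0,"rz":0,"claw":0.5},{"dx":0.8,"dy":0.8,"dz":0,"rx":0,"ry":0,"rz":0,"claw":0.5}]'
python3 -m crank '[{"dx":0.8,"dy":0.8,"dz":0,"rx":0,"ry":0,"rz":0,"claw":0.5},{"dx":0.8,"dy":0.8,"dz":0,"rx":0,"ry":0,"rz":0,"claw":0.5},{"dx":0.8,"dy":0.8,"dz":0,"rx":0,"ry":0,"rz":0,"claw":0.5},{"dx":0.5,"dy":0.4,"dz":0,"rx":0,"ry":0,"rz":0,"claw":0.5},{"dx":0.2,"dy":0.2,"dz":0,"rx":0,"ry":0,"rz":0,"claw":0.5},{"dx":0,"dy":0,"dz":0,"rx":0,"ry":0,"rz":0,"claw":0.5},{"dx":0,"dy":0,"dz":0,"rx":0,"ry":0,"rz":0,"claw":0.5},{"dx":0,"dy":0,"dz":0,"rx":0,"ry":0,"rz":0,"claw":0.5}]'
```

```text
time_s: 4.45
tcp_pos: [0.4159, -0.2362, 0.0984]
orientation: [0.0, 0.708, 0.707, 0.0]
wrist_force: [-0.2, -0.8, -1.0]
opening: 0.66
finger_force: 20.0
time_s: 5.12
tcp_pos: [0.5759, -0.0756, 0.0978]
orientation: [-0.0, 0.707, 0.707, -0.0]
wrist_force: [0.3, 0.1, -0.2]
opening: 0.658
finger_force: 20.0
time_s: 5.78
tcp_pos: [0.6494, -0.0003, 0.0976]
orientation: [-0.0, 0.707, 0.707, -0.001]
wrist_force: [-0.3, 0.4, -0.4]
opening: 0.66
finger_force: 20.0
```

```bash
python3 -m crank '[{"dx":0,"dy":0.08,"dz":0.5,"rx":0,"ry":0,"rz":0,"claw":0.5},{"dx":0,"dy":0,"dz":0.8,"rx":0,"ry":0,"rz":0,"claw":0.5},{"dx":0,"dy":0,"dz":0.8,"rx":0,"ry":0,"rz":0,"claw":0.5},{"dx":0,"dy":0,"dz":0.6,"rx":0,"ry":0,"rz":0,"claw":0.5},{"dx":0,"dy":0,"dz":0.3,"rx":0,"ry":0,"rz":0,"claw":0.5},{"dx":0,"dy":0,"dz":0.2,"rx":0,"ry":0,"rz":0,"claw":0.5},{"dx":0,"dy":0,"dz":0.1,"rx":0,"ry":0,"rz":0,"claw":0.5},{"dx":0,"dy":0,"dz":0,"rx":0,"ry":0,"rz":0,"claw":0.5}]'
python3 -m crank '[{"dx":0,"dy":0,"dz":0.04,"rx":0,"ry":0,"rz":0,"claw":0.5},{"dx":0,"dy":0,"dz":0,"rx":0,"ry":0,"rz":0,"claw":0.5},{"dx":0,"dy":0,"dz":0,"rx":0,"ry":0,"rz":0,"claw":0.82},{"dx":0,"dy":0,"dz":0,"rx":0,"ry":0,"rz":0,"claw":0.82},{"dx":0,"dy":0,"dz":0,"rx":0,"ry":0,"rz":0,"claw":0.82},{"dx":0,"dy":0,"dz":0,"rx":0,"ry":0,"rz":0,"claw":0.82},{"dx":0,"dy":0,"dz":0,"rx":0,"ry":0,"rz":0,"claw":0.82},{"dx":0,"dy":0,"dz":-0.5,"rx":0,"ry":0,"rz":0,"claw":0.82}]'
```

```text
time_s: 6.45
tcp_pos: [0.6525, 0.0004, 0.0151]
orientation: [0.0, 0.707, 0.707, -0.0]
wrist_force: [0.5, 0.4, 0.1]
opening: 0.658
finger_force: 20.0
time_s: 7.12
tcp_pos: [0.6506, 0.0007, 0.0248]
orientation: [-0.002, 0.707, 0.707, -0.002]
wrist_force: [-0.5, -0.7, 0.1]
opening: 0.821
finger_force: 0.0
```

```bash
python3 -m crank '[{"dx":0,"dy":0,"dz":-1,"rx":0,"ry":0,"rz":0,"claw":0.82},{"dx":0,"dy":0,"dz":-1,"rx":0,"ry":0,"rz":0,"claw":0.82},{"dx":0.3,"dy":-0.35,"dz":-1,"rx":0,"ry":0,"rz":0,"claw":0.82},{"dx":0.65,"dy":-0.75,"dz":0,"rx":0,"ry":0,"rz":0,"claw":0.8},{"dx":0.75,"dy":-0.9,"dz":0,"rx":0,"ry":0,"rz":0,"claw":0.8},{"dx":0.75,"dy":-0.9,"dz":0,"rx":0,"ry":0,"rz":0,"claw":0.8},{"dx":0.75,"dy":-0.9,"dz":0,"rx":0,"ry":0,"rz":0,"claw":0.8},{"dx":0.75,"dy":-0.9,"dz":0,"rx":0,"ry":0,"rz":0,"claw":0.8}]'
python3 -m crank '[{"dx":0.75,"dy":-0.9,"dz":0,"rx":0,"ry":0,"rz":0,"claw":0.8},{"dx":0.75,"dy":-0.9,"dz":0,"rx":0,"ry":0,"rz":0,"claw":0.8},{"dx":0.75,"dy":-0.9,"dz":0,"rx":0,"ry":0,"rz":0,"claw":0.8},{"dx":0.5,"dy":-0.5,"dz":0,"rx":0,"ry":0,"rz":0,"claw":0.8},{"dx":0.25,"dy":-0.3,"dz":0,"rx":0,"ry":0,"rz":0,"claw":0.8},{"dx":0,"dy":0,"dz":0.5,"rx":0,"ry":0,"rz":0,"claw":0.8},{"dx":0,"dy":0,"dz":0.5,"rx":0,"ry":0,"rz":0,"claw":0.8},{"dx":0,"dy":0,"dz":0,"rx":0,"ry":0,"rz":0,"claw":0.8}]'
python3 - <<'E'
from h import *
print(arm.read_state()['tcp_pos'])
t=Cam("top");s=Cam("scene");cv2.imwrite("pics/t3.png",cv2.hconcat([cv2.resize(cv2.cvtColor(c.im[a:a+110,b:b+130],4),None,fx=3,fy=3) for c,a,b in((t,110,230),(s,170,280))]))
g=t.im[118:180,235:300].astype(int)
print(g.reshape(-1,3).max(0))
E
```

```text
time_s: 7.78
tcp_pos: [0.5341, 0.1001, 0.1028]
orientation: [0.0, 0.707, 0.707, 0.001]
wrist_force: [0.5, 0.4, -0.2]
opening: 0.801
finger_force: 0.0
time_s: 8.45
tcp_pos: [0.4466, 0.174, 0.0757]
orientation: [-0.0, 0.707, 0.707, -0.001]
wrist_force: [-0.2, -0.1, -0.5]
opening: 0.8
finger_force: 0.0
[0.44656904 0.17401022 0.07570225]
[206 200 181]
```

View pics/t3.png

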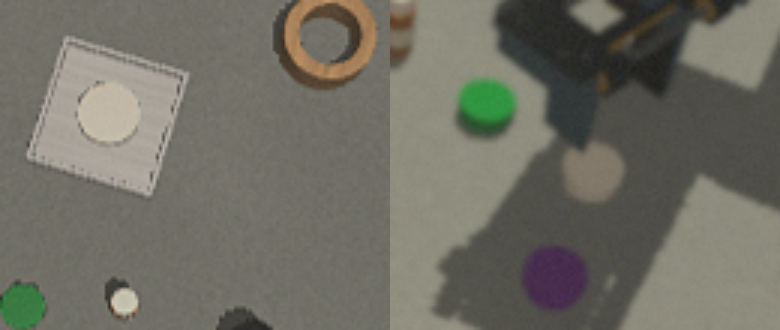

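```bash
python3 -m crank '[{"dx":0,"dy":0,"dz":0.6,"rx":0,"ry":0,"rz":0,"claw":0.8},{"dx":0,"dy":0,"dz":0.8,"rx":0,"ry":0,"rz":0,"claw":0.8},{"dx":0,"dy":0,"dz":0.8,"rx":0,"ry":0,"rz":0,"claw":0.8},{"dx":0,"dy":0,"dz":0.5,"rx":0,"ry":0,"rz":0,"claw":0.8},{"dx":0,"dy":0,"dz":0,"rx":0,"ry":0,"rz":0,"claw":0.8},{"dx":0,"dy":0,"dz":0,"rx":0,"ry":0,"rz":0,"claw":0.3},{"dx":0,"dy":0,"dz":0,"rx":0,"ry":0,"rz":0,"claw":0.3},{"dx":0,"dy":0,"dz":0,"rx":0,"ry":0,"rz":0,"claw":0.3}]' 15
python3 -m crank '[{"dx":0,"dy":0,"dz":0,"rx":0,"ry":0,"rz":0,"claw":0.3},{"dx":0,"dy":0,"dz":0,"rx":0,"ry":0,"rz":0,"claw":0.3},{"dx":0,"dy":0,"dz":0,"rx":0,"ry":0,"rz":0,"claw":0.3},{"dx":0,"dy":0,"dz":0,"rx":0,"ry":0,"rz":0,"claw":0.3},{"dx":0,"dy":0,"dz":0,"rx":0,"ry":0,"rz":0,"claw":0.3},{"dx":0,"dy":0,"dz":0,"rx":0,"ry":0,"rz":0,"claw":0.3},{"dx":0,"dy":0,"dz":0,"rx":0,"ry":0,"rz":0,"claw":0.3},{"dx":0,"dy":0,"dz":0,"rx":0,"ry":0,"rz":0,"claw":0.3}]'
python3 - <<'E'
from h import *
t=Cam("top");g=t.im.astype(int)
for n,c,d in (('tray',(266,148),18),('dish',(205,216),18)):
  for f in (0,):
    w=g[c[1]-d:c[1]+d,c[0]-d:c[0]+d]; m=np.zeros(g.shape[:2],np.uint8); x=(w[...,0]-w[...,2])
    print(n,np.percentile(x,[5,50,95]),np.percentile(w.sum(2)/3,[5,50,95]))
m=np.zeros(g.shape[:2],np.uint8); b=cv2.GaussianBlur(t.im,(3,3),0).astype(int)
m[130:166,248:286]=((b[...,0]-b[...,2])>=21)[130:166,248:286]
m=cv2.morphologyEx(m,cv2.MORPH_OPEN,np.ones((3,3)))
for c in blobs(m,50):
    P=t.plane(c.reshape(-1,2),.023)[:,:2]; M=cv2.moments(c)
    print(cv2.minEnclosingCircle(P.astype(np.float32)),t.plane([(M['m10']/M['m00'],M['m01']/M['m00'])],.023))
E
```

```text
time_s: 9.22
tcp_pos: [0.4486, 0.1747, 0.0104]
orientation: [0.001, 0.707, 0.707, 0.001]
wrist_force: [-0.7, -0.5, 0.0]
opening: 0.61
finger_force: 0.0
time_s: 9.88
tcp_pos: [0.448, 0.1746, 0.0099]
orientation: [0.0, 0.707, 0.707, 0.001]
wrist_force: [-0.5, -0.1, 6.6]
opening: 0.464
finger_force: 15.0
tray [13. 16. 29.] [137.16666667 164.5        183.33333333]
dish [ 2.  8. 15.] [ 35.91666667  65.         112.        ]
((0.6532436013221741, 0.00040131050627678633), 0.031047964468598366) [[6.52769922e-01 3.62738050e-04 2.30000000e-02]]
```

```bash
python3 -m crank '[{"dx":0,"dy":0,"dz":-0.3,"rx":0,"ry":0,"rz":0,"claw":0.3},{"dx":0,"dy":0,"dz":-0.7,"rx":0,"ry":0,"rz":0,"claw":0.3},{"dx":0,"dy":0,"dz":-1,"rx":0,"ry":0,"rz":0,"claw":0.3},{"dx":0,"dy":0,"dz":-1,"rx":0,"ry":0,"rz":0,"claw":0.3},{"dx":-0.3,"dy":0.35,"dz":-0.6,"rx":0,"ry":0,"rz":0,"claw":0.3},{"dx":-0.6,"dy":0.7,"dz":0,"rx":0,"ry":0,"rz":0,"claw":0.3},{"dx":-0.7,"dy":0.8,"dz":0,"rx":0,"ry":0,"rz":0,"claw":0.3},{"dx":-0.7,"dy":0.8,"dz":0,"rx":0,"ry":0,"rz":0,"claw":0.3}]'
python3 -m crank '[{"dx":-0.7,"dy":0.8,"dz":0,"rx":0,"ry":0,"rz":0,"claw":0.3},{"dx":-0.7,"dy":0.8,"dz":0,"rx":0,"ry":0,"rz":0,"claw":0.3},{"dx":-0.7,"dy":0.8,"dz":0,"rx":0,"ry":0,"rz":0,"claw":0.3},{"dx":-0.7,"dy":0.8,"dz":0,"rx":0,"ry":0,"rz":0,"claw":0.3},{"dx":-0.7,"dy":0.8,"dz":0,"rx":0,"ry":0,"rz":0,"claw":0.3},{"dx":-0.6,"dy":0.8,"dz":0,"rx":0,"ry":0,"rz":0,"claw":0.3},{"dx":-0.4,"dy":0.5,"dz":0,"rx":0,"ry":0,"rz":0,"claw":0.3},{"dx":-0.15,"dy":0.2,"dz":0,"rx":0,"ry":0,"rz":0,"claw":0.3}]'
python3 -m crank '[{"dx":0,"dy":0,"dz":0.3,"rx":0,"ry":0,"rz":0,"claw":0.3},{"dx":0,"dy":0,"dz":0.6,"rx":0,"ry":0,"rz":0,"claw":0.3},{"dx":0,"dy":0,"dz":0.6,"rx":0,"ry":0,"rz":0,"claw":0.3},{"dx":0,"dy":0,"dz":0.3,"rx":0,"ry":0,"rz":0,"claw":0.3},{"dx":0,"dy":0,"dz":0,"rx":0,"ry":0,"rz":0,"claw":0.3},{"dx":0,"dy":0,"dz":0,"rx":0,"ry":0,"rz":0,"claw":0.3},{"dx":0,"dy":0,"dz":0,"rx":0,"ry":0,"rz":0,"claw":0.3},{"dx":0,"dy":0,"dz":0,"rx":0,"ry":0,"rz":0,"claw":0.3}]'
```

```text
time_s: 10.6
tcp_pos: [0.5142, 0.1165, 0.1001]
orientation: [0.0, 0.707, 0.707, 0.0]
wrist_force: [0.5, -0.7, -0.5]
opening: 0.463
finger_force: 15.0
time_s: 11.27
tcp_pos: [0.6528, -0.001, 0.0991]
orientation: [0.001, 0.708, 0.707, 0.0]
wrist_force: [0.7, 0.2, 0.2]
opening: 0.46
finger_force: 15.0
time_s: 11.93
tcp_pos: [0.6517, 0.0009, 0.0553]
orientation: [0.001, 0.707, 0.707, 0.001]
wrist_force: [-0.4, -0.5, -1.4]
opening: 0.461
finger_force: 15.0
```

```bash
python3 -m crank '[{"dx":0,"dy":0.04,"dz":0.3,"rx":0,"ry":0,"rz":0,"claw":0.3},{"dx":0,"dy":0,"dz":0.3,"rx":0,"ry":0,"rz":0,"claw":0.3},{"dx":0,"dy":0,"dz":0.15,"rx":0,"ry":0,"rz":0,"claw":0.3},{"dx":0,"dy":0,"dz":0.05,"rx":0,"ry":0,"rz":0,"claw":0.3},{"dx":0,"dy":0,"dz":0,"rx":0,"ry":0,"rz":0,"claw":0.3},{"dx":0,"dy":0,"dz":0,"rx":0,"ry":0,"rz":0,"claw":0.3},{"dx":0,"dy":0,"dz":0,"rx":0,"ry":0,"rz":0,"claw":0.3},{"dx":0,"dy":0,"dz":0,"rx":0,"ry":0,"rz":0,"claw":0.3}]'
```

```text
time_s: 12.6
tcp_pos: [0.6524, 0.0007, 0.0344]
orientation: [0.0, 0.707, 0.707, 0.0]
wrist_force: [-0.7, -0.4, -0.5]
opening: 0.464
finger_force: 15.0
```

```bash
python3 -m crank '[{"dx":0,"dy":0,"dz":0.04,"rx":0,"ry":0,"rz":0,"claw":0.3},{"dx":0,"dy":0,"dz":0.02,"rx":0,"ry":0,"rz":0,"claw":0.3},{"dx":0,"dy":0,"dz":0,"rx":0,"ry":0,"rz":0,"claw":0.3},{"dx":0,"dy":0,"dz":0,"rx":0,"ry":0,"rz":0,"claw":0.3},{"dx":0,"dy":0,"dz":0,"rx":0,"ry":0,"rz":0,"claw":0.7},{"dx":0,"dy":0,"dz":0,"rx":0,"ry":0,"rz":0,"claw":0.7},{"dx":0,"dy":0,"dz":0,"rx":0,"ry":0,"rz":0,"claw":0.7},{"dx":0,"dy":0,"dz":0,"rx":0,"ry":0,"rz":0,"claw":0.7}]'
```

```text
time_s: 13.27
tcp_pos: [0.6521, 0.0006, 0.0325]
orientation: [-0.0, 0.707, 0.707, -0.0]
wrist_force: [-0.4, 0.4, 0.1]
opening: 0.693
finger_force: 0.0
```

```bash
python3 -m crank '[{"dx":0,"dy":0,"dz":-0.5,"rx":0,"ry":0,"rz":0,"claw":0.8},{"dx":0,"dy":0,"dz":-1,"rx":0,"ry":0,"rz":0,"claw":0.8},{"dx":0,"dy":0,"dz":-1,"rx":0,"ry":0,"rz":0,"claw":0.8},{"dx":-0.25,"dy":-0.4,"dz":-0.7,"rx":0,"ry":0,"rz":0,"claw":0.8},{"dx":-0.5,"dy":-0.8,"dz":0,"rx":0,"ry":0,"rz":0,"claw":0.8},{"dx":-0.6,"dy":-1,"dz":0,"rx":0,"ry":0,"rz":0,"claw":0.8},{"dx":-0.6,"dy":-1,"dz":0,"rx":0,"ry":0,"rz":0,"claw":0.8},{"dx":-0.6,"dy":-1,"dz":0,"rx":0,"ry":0,"rz":0,"claw":0.8}]'
python3 -m crank '[{"dx":-0.6,"dy":-1,"dz":0,"rx":0,"ry":0,"rz":0,"claw":0.8},{"dx":-0.6,"dy":-1,"dz":0,"rx":0,"ry":0,"rz":0,"claw":0.8},{"dx":-0.6,"dy":-1,"dz":0,"rx":0,"ry":0,"rz":0,"claw":0.8},{"dx":-0.6,"dy":-1,"dz":0,"rx":0,"ry":0,"rz":0,"claw":0.8},{"dx":-0.4,"dy":-0.6,"dz":0,"rx":0,"ry":0,"rz":0,"claw":0.8},{"dx":-0.15,"dy":-0.2,"dz":0,"rx":0,"ry":0,"rz":0,"claw":0.8},{"dx":0,"dy":0,"dz":0,"rx":0,"ry":0,"rz":0,"claw":0.8},{"dx":0,"dy":0,"dz":0,"rx":0,"ry":0,"rz":0,"claw":0.8}]'
python3 - <<'E'
from h import *
print(arm.read_state()['tcp_pos'])
t=Cam("top");s=Cam("scene");cv2.imwrite("pics/t4.png",cv2.hconcat([cv2.resize(cv2.cvtColor(c.im[a:a+110,b:b+130],4),None,fx=3,fy=3) for c,a,b in((t,110,230),(s,110,200))]))
# dish tops in tray from scene & jar cap
b=cv2.GaussianBlur(t.im,(3,3),0).astype(int)
m=np.zeros(b.shape[:2],np.uint8);m[125:170,245:290]=((b[...,0]-b[...,2])>=21)[125:170,245:290]
m=cv2.morphologyEx(m,cv2.MORPH_OPEN,np.ones((3,3)))
for c in blobs(m,50): print(cv2.minEnclosingCircle(t.plane(c.reshape(-1,2),.023)[:,:2].astype(np.float32)))
E
```

```text
time_s: 13.93
tcp_pos: [0.546, -0.0635, 0.1127]
orientation: [0.0, 0.707, 0.707, -0.0]
wrist_force: [-0.0, -0.2, -0.0]
opening: 0.797
finger_force: 0.0
time_s: 14.6
tcp_pos: [0.4282, -0.1369, 0.113]
orientation: [0.001, 0.707, 0.707, 0.001]
wrist_force: [-0.2, -0.3, -0.6]
opening: 0.801
finger_force: 0.0
[ 0.42818317 -0.13688671  0.1129886 ]
((0.6531057953834534, -0.00023680570302531123), 0.03108229488134384)
```

View pics/t4.png

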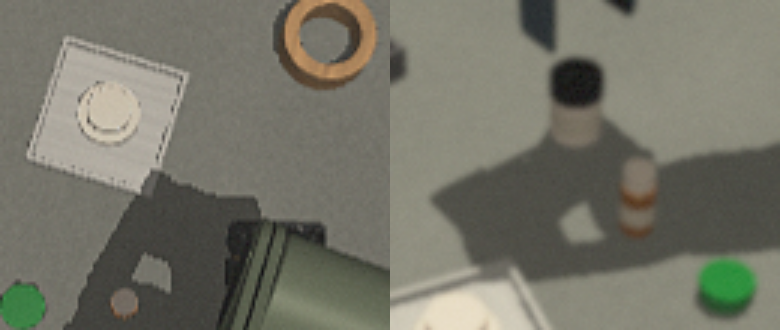

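```bash
python3 - <<'E'
from h import *
t=Cam("top");ims=np.mean([Cam("top").im.astype(float) for _ in range(4)],0)
g=np.clip((ims-100)*1.6,0,255).astype(np.uint8)
crop(g,248,130,286,166,14,"t5")
P=[(.653+r*np.cos(a),.0004+r*np.sin(a),z) for r,z in((.031,.023),(.022,.041)) for a in(0,np.pi/2,np.pi,-np.pi/2)]
print(((t.pix(P)-[248,130]+.5)*14).round(0).tolist())
E
```

```text
[[261.0, 103.0], [110.0, 244.0], [254.0, 392.0], [405.0, 250.0], [260.0, 123.0], [151.0, 224.0], [255.0, 331.0], [364.0, 229.0]]
```

View pics/t5.png

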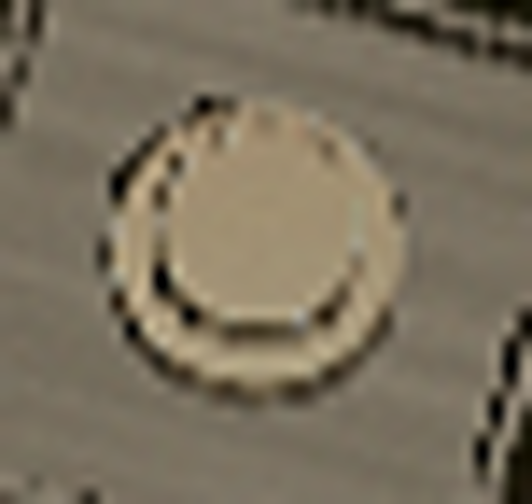

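```bash
python3 -m crank '[{"dx":0,"dy":-0.05,"dz":0.5,"rx":0,"ry":0,"rz":0,"claw":0.8},{"dx":0,"dy":0,"dz":0.8,"rx":0,"ry":0,"rz":0,"claw":0.8},{"dx":0,"dy":0,"dz":0.8,"rx":0,"ry":0,"rz":0,"claw":0.8},{"dx":0,"dy":0,"dz":0.8,"rx":0,"ry":0,"rz":0,"claw":0.8},{"dx":0,"dy":0,"dz":0.3,"rx":0,"ry":0,"rz":0,"claw":0.8},{"dx":0,"dy":0,"dz":0,"rx":0,"ry":0,"rz":0,"claw":0.8},{"dx":0,"dy":0,"dz":0,"rx":0,"ry":0,"rz":0,"claw":0.3},{"dx":0,"dy":0,"dz":0,"rx":0,"ry":0,"rz":0,"claw":0.3}]' 15
python3 -m crank '[{"dx":0,"dy":0,"dz":0,"rx":0,"ry":0,"rz":0,"claw":0.3},{"dx":0,"dy":0,"dz":0,"rx":0,"ry":0,"rz":0,"claw":0.3},{"dx":0,"dy":0,"dz":0,"rx":0,"ry":0,"rz":0,"claw":0.3},{"dx":0,"dy":0,"dz":0,"rx":0,"ry":0,"rz":0,"claw":0.3},{"dx":0,"dy":0,"dz":0,"rx":0,"ry":0,"rz":0,"claw":0.3},{"dx":0,"dy":0,"dz":0,"rx":0,"ry":0,"rz":0,"claw":0.3},{"dx":0,"dy":0,"dz":0,"rx":0,"ry":0,"rz":0,"claw":0.3},{"dx":0,"dy":0,"dz":0,"rx":0,"ry":0,"rz":0,"claw":0.3}]' 20
```

```text
time_s: 15.62
tcp_pos: [0.4269, -0.1371, 0.0336]
orientation: [0.001, 0.707, 0.707, 0.0]
wrist_force: [0.2, -0.2, -0.9]
opening: 0.685
finger_force: 0.0
time_s: 16.28
tcp_pos: [0.4267, -0.1371, 0.0335]
orientation: [0.001, 0.707, 0.707, 0.0]
wrist_force: [-0.0, -1.1, 5.9]
opening: 0.496
finger_force: 20.0
```

```bash
python3 -m crank '[{"dx":0,"dy":0,"dz":-0.3,"rx":0,"ry":0,"rz":0,"claw":0.3},{"dx":0,"dy":0,"dz":-0.7,"rx":0,"ry":0,"rz":0,"claw":0.3},{"dx":0,"dy":0,"dz":-0.9,"rx":0,"ry":0,"rz":0,"claw":0.3},{"dx":0,"dy":0,"dz":-0.9,"rx":0,"ry":0,"rz":0,"claw":0.3},{"dx":-0.3,"dy":0.1,"dz":-0.4,"rx":0,"ry":0,"rz":0,"claw":0.3},{"dx":-0.6,"dy":0.3,"dz":0,"rx":0,"ry":0,"rz":0,"claw":0.3},{"dx":-0.9,"dy":0.4,"dz":0,"rx":0,"ry":0,"rz":0,"claw":0.3},{"dx":-0.9,"dy":0.4,"dz":0,"rx":0,"ry":0,"rz":0,"claw":0.3}]'
python3 -m crank '[{"dx":-0.9,"dy":0.4,"dz":0,"rx":0,"ry":0,"rz":0,"claw":0.3},{"dx":-0.9,"dy":0.4,"dz":0,"rx":0,"ry":0,"rz":0,"claw":0.3},{"dx":-0.9,"dy":0.4,"dz":0,"rx":0,"ry":0,"rz":0,"claw":0.3},{"dx":-0.9,"dy":0.4,"dz":0,"rx":0,"ry":0,"rz":0,"claw":0.3},{"dx":-0.9,"dy":0.4,"dz":0,"rx":0,"ry":0,"rz":0,"claw":0.3},{"dx":-0.9,"dy":0.4,"dz":0,"rx":0,"ry":0,"rz":0,"claw":0.3},{"dx":-0.9,"dy":0.4,"dz":0,"rx":0,"ry":0,"rz":0,"claw":0.3},{"dx":-0.6,"dy":0.2,"dz":0,"rx":0,"ry":0,"rz":0,"claw":0.3}]'
python3 -m crank '[{"dx":-0.2,"dy":0.1,"dz":0.3,"rx":0,"ry":0,"rz":0,"claw":0.3},{"dx":0,"dy":0,"dz":0.6,"rx":0,"ry":0,"rz":0,"claw":0.3},{"dx":0,"dy":0,"dz":0.3,"rx":0,"ry":0,"rz":0,"claw":0.3},{"dx":0,"dy":0,"dz":0,"rx":0,"ry":0,"rz":0,"claw":0.3},{"dx":0,"dy":0,"dz":0,"rx":0,"ry":0,"rz":0,"claw":0.3},{"dx":0,"dy":0,"dz":0,"rx":0,"ry":0,"rz":0,"claw":0.3},{"dx":0,"dy":0,"dz":0,"rx":0,"ry":0,"rz":0,"claw":0.3},{"dx":0,"dy":0,"dz":0,"rx":0,"ry":0,"rz":0,"claw":0.3}]'
python3 - <<'E'
from h import *
s=Cam("scene");t=Cam("top");cv2.imwrite("pics/j1.png",cv2.hconcat([cv2.resize(cv2.cvtColor(c.im[a:a+100,b:b+100],4),None,fx=4,fy=4,interpolation=2) for c,a,b in((t,150,340),(s,60,130))]))
# predicted pixel of wide-bay floor centre and rim corners in the scene crop
P=[(.535,-.384,.03)]+[(.535+a*.033,-.384+b*.033,.03) for a in(-1,1) for b in(-1,1)]
print(((s.pix(P)-[130,60])*4).round().tolist(),((t.pix(P)-[340,150])*4).round().tolist())
E
```

```text
time_s: 16.95
tcp_pos: [0.4559, -0.2054, 0.1123]
orientation: [-0.0, 0.707, 0.707, -0.0]
wrist_force: [0.3, 0.3, -1.4]
opening: 0.499
finger_force: 20.0
time_s: 17.62
tcp_pos: [0.5313, -0.3798, 0.1109]
orientation: [-0.0, 0.707, 0.707, -0.0]
wrist_force: [-0.1, -0.5, -0.7]
opening: 0.5
finger_force: 20.0
time_s: 18.28
tcp_pos: [0.5338, -0.3819, 0.0836]
orientation: [0.001, 0.707, 0.707, 0.0]
wrist_force: [0.4, 0.2, -1.2]
opening: 0.499
finger_force: 20.0
[[176.0, 221.0], [192.0, 182.0], [243.0, 226.0], [110.0, 217.0], [159.0, 262.0]] [[238.0, 159.0], [286.0, 206.0], [192.0, 203.0], [284.0, 114.0], [190.0, 112.0]]
```

View pics/j1.png

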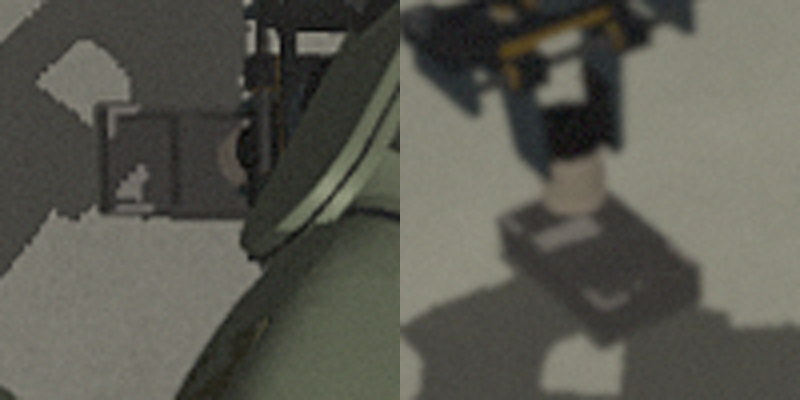

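```bash
python3 -m crank '[{"dx":-0.08,"dy":0.04,"dz":0.3,"rx":0,"ry":0,"rz":0,"claw":0.3},{"dx":0,"dy":0,"dz":0.5,"rx":0,"ry":0,"rz":0,"claw":0.3},{"dx":0,"dy":0,"dz":0.5,"rx":0,"ry":0,"rz":0,"claw":0.3},{"dx":0,"dy":0,"dz":0.3,"rx":0,"ry":0,"rz":0,"claw":0.3},{"dx":0,"dy":0,"dz":0.1,"rx":0,"ry":0,"rz":0,"claw":0.3},{"dx":0,"dy":0,"dz":0,"rx":0,"ry":0,"rz":0,"claw":0.3},{"dx":0,"dy":0,"dz":0,"rx":0,"ry":0,"rz":0,"claw":0.3},{"dx":0,"dy":0,"dz":0,"rx":0,"ry":0,"rz":0,"claw":0.3}]'
```

```text
time_s: 19.05
tcp_pos: [0.5349, -0.3842, 0.0409]
orientation: [0.001, 0.707, 0.707, 0.0]
wrist_force: [-0.8, -0.5, -1.2]
opening: 0.499
finger_force: 20.0
```

Lower 2 mm more, release, then rise straight up.

```bash
python3 -m crank '[{"dx":0,"dy":0,"dz":0.06,"rx":0,"ry":0,"rz":0,"claw":0.3},{"dx":0,"dy":0,"dz":0.04,"rx":0,"ry":0,"rz":0,"claw":0.3},{"dx":0,"dy":0,"dz":0,"rx":0,"ry":0,"rz":0,"claw":0.3},{"dx":0,"dy":0,"dz":0,"rx":0,"ry":0,"rz":0,"claw":0.3},{"dx":0,"dy":0,"dz":0,"rx":0,"ry":0,"rz":0,"claw":0.75},{"dx":0,"dy":0,"dz":0,"rx":0,"ry":0,"rz":0,"claw":0.75},{"dx":0,"dy":0,"dz":0,"rx":0,"ry":0,"rz":0,"claw":0.75},{"dx":0,"dy":0,"dz":0,"rx":0,"ry":0,"rz":0,"claw":0.75}]'
python3 -m crank '[{"dx":0,"dy":0,"dz":-0.3,"rx":0,"ry":0,"rz":0,"claw":0.75},{"dx":0,"dy":0,"dz":-0.8,"rx":0,"ry":0,"rz":0,"claw":0.75},{"dx":0,"dy":0,"dz":-1,"rx":0,"ry":0,"rz":0,"claw":0.75},{"dx":0,"dy":0,"dz":-1,"rx":0,"ry":0,"rz":0,"claw":0.6},{"dx":0,"dy":0,"dz":-0.2,"rx":0,"ry":0,"rz":0,"claw":0.6},{"dx":0.5,"dy":-0.1,"dz":0,"rx":0,"ry":0,"rz":0,"claw":0.6},{"dx":1,"dy":-0.2,"dz":0,"rx":0,"ry":0,"rz":0,"claw":0.6},{"dx":1,"dy":-0.2,"dz":0,"rx":0,"ry":0,"rz":0,"claw":0.6}]'
```

```text
time_s: 19.72
tcp_pos: [0.5343, -0.3837, 0.0375]
orientation: [-0.0, 0.707, 0.707, -0.0]
wrist_force: [-0.4, -0.7, -0.1]
opening: 0.742
finger_force: 0.0
time_s: 20.38
tcp_pos: [0.5205, -0.3197, 0.1185]
orientation: [-0.002, 0.708, 0.707, -0.0]
wrist_force: [-0.1, -0.0, -0.4]
opening: 0.6
finger_force: 0.0
```

```bash
python3 -m crank '[{"dx":1,"dy":-0.2,"dz":0,"rx":0,"ry":0,"rz":0,"claw":0.6},{"dx":1,"dy":-0.2,"dz":0,"rx":0,"ry":0,"rz":0,"claw":0.6},{"dx":1,"dy":-0.2,"dz":0,"rx":0,"ry":0,"rz":0,"claw":0.6},{"dx":1,"dy":-0.2,"dz":0,"rx":0,"ry":0,"rz":0,"claw":0.6},{"dx":1,"dy":-0.2,"dz":0,"rx":0,"ry":0,"rz":0,"claw":0.6},{"dx":1,"dy":-0.2,"dz":0,"rx":0,"ry":0,"rz":0,"claw":0.6},{"dx":1,"dy":-0.2,"dz":0,"rx":0,"ry":0,"rz":0,"claw":0.6},{"dx":1,"dy":-0.2,"dz":0,"rx":0,"ry":0,"rz":0,"claw":0.6}]'
python3 -m crank '[{"dx":1,"dy":-0.2,"dz":0,"rx":0,"ry":0,"rz":0,"claw":0.6},{"dx":1,"dy":-0.2,"dz":0,"rx":0,"ry":0,"rz":0,"claw":0.6},{"dx":1,"dy":-0.2,"dz":0,"rx":0,"ry":0,"rz":0,"claw":0.6},{"dx":0.7,"dy":-0.1,"dz":0,"rx":0,"ry":0,"rz":0,"claw":0.6},{"dx":0.3,"dy":0,"dz":0,"rx":0,"ry":0,"rz":0,"claw":0.6},{"dx":0,"dy":0,"dz":0,"rx":0,"ry":0,"rz":0,"claw":0.6},{"dx":0,"dy":0,"dz":0,"rx":0,"ry":0,"rz":0,"claw":0.6},{"dx":0,"dy":0,"dz":0,"rx":0,"ry":0,"rz":0,"claw":0.6}]'
python3 - <<'E'
from h import *
s=Cam("scene");t=Cam("top");cv2.imwrite("pics/j2.png",cv2.hconcat([cv2.resize(cv2.cvtColor(c.im[a:a+100,b:b+100],4),None,fx=4,fy=4,interpolation=2) for c,a,b in((t,150,340),(s,100,200))]))
print(arm.read_state()['tcp_pos'])
E
```

```text
time_s: 21.05
tcp_pos: [0.4796, -0.1191, 0.1186]
orientation: [-0.002, 0.707, 0.707, -0.001]
wrist_force: [-0.0, -0.3, -0.1]
opening: 0.598
finger_force: 0.0
time_s: 21.72
tcp_pos: [0.4643, -0.022, 0.1198]
orientation: [-0.0, 0.707, 0.707, -0.0]
wrist_force: [0.9, -0.3, 0.3]
opening: 0.601
finger_force: 0.0
[ 0.4644939  -0.02216246  0.11998358]
```

View pics/j2.png

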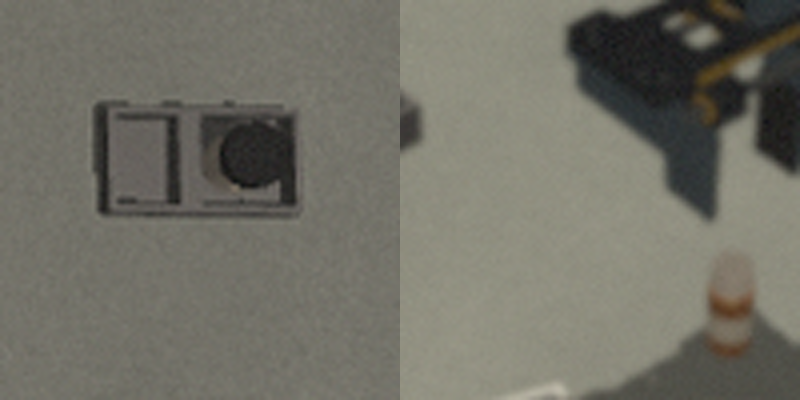

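```bash
python3 -m crank '[{"dx":0.14,"dy":0,"dz":0.5,"rx":0,"ry":0,"rz":0,"claw":0.6},{"dx":0,"dy":0,"dz":0.8,"rx":0,"ry":0,"rz":0,"claw":0.6},{"dx":0,"dy":0,"dz":0.8,"rx":0,"ry":0,"rz":0,"claw":0.6},{"dx":0,"dy":0,"dz":0.8,"rx":0,"ry":0,"rz":0,"claw":0.6},{"dx":0,"dy":0,"dz":0.6,"rx":0,"ry":0,"rz":0,"claw":0.6},{"dx":0,"dy":0,"dz":0.25,"rx":0,"ry":0,"rz":0,"claw":0.6},{"dx":0,"dy":0,"dz":0,"rx":0,"ry":0,"rz":0,"claw":0.6},{"dx":0,"dy":0,"dz":0,"rx":0,"ry":0,"rz":0,"claw":0.1}]' 12
python3 -m crank '[{"dx":0,"dy":0,"dz":0,"rx":0,"ry":0,"rz":0,"claw":0.1},{"dx":0,"dy":0,"dz":0,"rx":0,"ry":0,"rz":0,"claw":0.1},{"dx":0,"dy":0,"dz":0,"rx":0,"ry":0,"rz":0,"claw":0.1},{"dx":0,"dy":0,"dz":0,"rx":0,"ry":0,"rz":0,"claw":0.1},{"dx":0,"dy":0,"dz":0,"rx":0,"ry":0,"rz":0,"claw":0.1},{"dx":0,"dy":0,"dz":0,"rx":0,"ry":0,"rz":0,"claw":0.1},{"dx":0,"dy":0,"dz":0,"rx":0,"ry":0,"rz":0,"claw":0.1},{"dx":0,"dy":0,"dz":0,"rx":0,"ry":0,"rz":0,"claw":0.1}]' 15
```

```text
time_s: 22.48
tcp_pos: [0.4648, -0.0183, 0.0266]
orientation: [0.0, 0.707, 0.707, 0.0]
wrist_force: [-0.2, -0.9, 0.3]
opening: 0.555
finger_force: 0.0
time_s: 23.15
tcp_pos: [0.465, -0.0179, 0.0271]
orientation: [0.001, 0.707, 0.707, 0.0]
wrist_force: [-0.3, -0.6, 6.4]
opening: 0.287
finger_force: 15.0
```

```bash
python3 -m crank '[{"dx":0,"dy":0,"dz":-0.3,"rx":0,"ry":0,"rz":0,"claw":0.1},{"dx":0,"dy":0,"dz":-0.8,"rx":0,"ry":0,"rz":0,"claw":0.1},{"dx":0,"dy":0,"dz":-1,"rx":0,"ry":0,"rz":0,"claw":0.1},{"dx":0,"dy":0,"dz":-1,"rx":0,"ry":0,"rz":0,"claw":0.1},{"dx":-0.3,"dy":0.1,"dz":-0.5,"rx":0,"ry":0,"rz":0,"claw":0.1},{"dx":-0.6,"dy":0.2,"dz":0,"rx":0,"ry":0,"rz":0,"claw":0.1},{"dx":-0.9,"dy":0.2,"dz":0,"rx":0,"ry":0,"rz":0,"claw":0.1},{"dx":-0.9,"dy":0.2,"dz":0,"rx":0,"ry":0,"rz":0,"claw":0.1}]'
python3 -m crank '[{"dx":-0.9,"dy":0.2,"dz":0,"rx":0,"ry":0,"rz":0,"claw":0.1},{"dx":-0.9,"dy":0.2,"dz":0,"rx":0,"ry":0,"rz":0,"claw":0.1},{"dx":-0.9,"dy":0.2,"dz":0,"rx":0,"ry":0,"rz":0,"claw":0.1},{"dx":-0.9,"dy":0.2,"dz":0,"rx":0,"ry":0,"rz":0,"claw":0.1},{"dx":-0.9,"dy":0.2,"dz":0,"rx":0,"ry":0,"rz":0,"claw":0.1},{"dx":-0.9,"dy":0.2,"dz":0,"rx":0,"ry":0,"rz":0,"claw":0.1},{"dx":-0.9,"dy":0.2,"dz":0,"rx":0,"ry":0,"rz":0,"claw":0.1},{"dx":-0.9,"dy":0.2,"dz":0,"rx":0,"ry":0,"rz":0,"claw":0.1}]'
python3 -m crank '[{"dx":-0.9,"dy":0.2,"dz":0,"rx":0,"ry":0,"rz":0,"claw":0.1},{"dx":-0.7,"dy":0.2,"dz":0,"rx":0,"ry":0,"rz":0,"claw":0.1},{"dx":-0.3,"dy":0.1,"dz":0,"rx":0,"ry":0,"rz":0,"claw":0.1},{"dx":0,"dy":0,"dz":0.4,"rx":0,"ry":0,"rz":0,"claw":0.1},{"dx":0,"dy":0,"dz":0.4,"rx":0,"ry":0,"rz":0,"claw":0.1},{"dx":0,"dy":0,"dz":0,"rx":0,"ry":0,"rz":0,"claw":0.1},{"dx":0,"dy":0,"dz":0,"rx":0,"ry":0,"rz":0,"claw":0.1},{"dx":0,"dy":0,"dz":0,"rx":0,"ry":0,"rz":0,"claw":0.1}]'
```

```text
time_s: 23.82
tcp_pos: [0.4819, -0.0857, 0.1171]
orientation: [0.0, 0.707, 0.708, 0.0]
wrist_force: [0.5, -0.8, -0.9]
opening: 0.292
finger_force: 15.0
time_s: 24.48
tcp_pos: [0.5217, -0.2662, 0.1164]
orientation: [-0.0, 0.707, 0.707, -0.0]
wrist_force: [0.3, 0.7, -0.2]
opening: 0.291
finger_force: 15.0
time_s: 25.15
tcp_pos: [0.5342, -0.3117, 0.0963]
orientation: [-0.0, 0.707, 0.707, -0.0]
wrist_force: [0.4, 0.4, -0.5]
opening: 0.294
finger_force: 15.0
```

```bash
python3 -m crank '[{"dx":-0.07,"dy":0,"dz":0.4,"rx":0,"ry":0,"rz":0,"claw":0.1},{"dx":0,"dy":0,"dz":0.6,"rx":0,"ry":0,"rz":0,"claw":0.1},{"dx":0,"dy":0,"dz":0.6,"rx":0,"ry":0,"rz":0,"claw":0.1},{"dx":0,"dy":0,"dz":0.5,"rx":0,"ry":0,"rz":0,"claw":0.1},{"dx":0,"dy":0,"dz":0.3,"rx":0,"ry":0,"rz":0,"claw":0.1},{"dx":0,"dy":0,"dz":0.1,"rx":0,"ry":0,"rz":0,"claw":0.1},{"dx":0,"dy":0,"dz":0,"rx":0,"ry":0,"rz":0,"claw":0.1},{"dx":0,"dy":0,"dz":0,"rx":0,"ry":0,"rz":0,"claw":0.1}]'
python3 -m crank '[{"dx":0,"dy":0,"dz":0,"rx":0,"ry":0,"rz":0,"claw":0.1},{"dx":0,"dy":0,"dz":0,"rx":0,"ry":0,"rz":0,"claw":0.1},{"dx":0,"dy":0,"dz":0,"rx":0,"ry":0,"rz":0,"claw":0.1},{"dx":0,"dy":0,"dz":0,"rx":0,"ry":0,"rz":0,"claw":0.1},{"dx":0,"dy":0,"dz":0,"rx":0,"ry":0,"rz":0,"claw":0.1},{"dx":0,"dy":0,"dz":0,"rx":0,"ry":0,"rz":0,"claw":0.1},{"dx":0,"dy":0,"dz":0,"rx":0,"ry":0,"rz":0,"claw":0.1},{"dx":0,"dy":0,"dz":0,"rx":0,"ry":0,"rz":0,"claw":0.1}]'
```

```text
time_s: 25.82
tcp_pos: [0.5349, -0.3148, 0.0344]
orientation: [0.001, 0.707, 0.707, 0.0]
wrist_force: [-0.5, -0.4, -0.4]
opening: 0.289
finger_force: 15.0
time_s: 26.48
tcp_pos: [0.5344, -0.3146, 0.034]
orientation: [0.0, 0.707, 0.707, -0.0]
wrist_force: [-0.4, -0.7, -0.3]
opening: 0.293
finger_force: 15.0
```

```bash
python3 -m crank '[{"dx":0,"dy":0,"dz":0.06,"rx":0,"ry":0,"rz":0,"claw":0.1},{"dx":0,"dy":0,"dz":0.02,"rx":0,"ry":0,"rz":0,"claw":0.1},{"dx":0,"dy":0,"dz":0,"rx":0,"ry":0,"rz":0,"claw":0.1},{"dx":0,"dy":0,"dz":0,"rx":0,"ry":0,"rz":0,"claw":0.1},{"dx":0,"dy":0,"dz":0,"rx":0,"ry":0,"rz":0,"claw":0.38},{"dx":0,"dy":0,"dz":0,"rx":0,"ry":0,"rz":0,"claw":0.38},{"dx":0,"dy":0,"dz":0,"rx":0,"ry":0,"rz":0,"claw":0.38},{"dx":0,"dy":0,"dz":0,"rx":0,"ry":0,"rz":0,"claw":0.38}]'
python3 -m crank '[{"dx":0,"dy":0,"dz":-0.2,"rx":0,"ry":0,"rz":0,"claw":0.38},{"dx":0,"dy":0,"dz":-0.4,"rx":0,"ry":0,"rz":0,"claw":0.42},{"dx":0,"dy":0,"dz":-0.8,"rx":0,"ry":0,"rz":0,"claw":0.5},{"dx":0,"dy":0,"dz":-1,"rx":0,"ry":0,"rz":0,"claw":0.6},{"dx":0,"dy":0,"dz":-1,"rx":0,"ry":0,"rz":0,"claw":0.6},{"dx":0.3,"dy":-0.1,"dz":0,"rx":0,"ry":0,"rz":0,"claw":0.6},{"dx":0.6,"dy":-0.2,"dz":0,"rx":0,"ry":0,"rz":0,"claw":0.6},{"dx":1,"dy":-0.3,"dz":0,"rx":0,"ry":0,"rz":0,"claw":0.6}]'
```

```text
time_s: 27.15
tcp_pos: [0.5344, -0.3145, 0.0318]
orientation: [-0.0, 0.707, 0.707, -0.0]
wrist_force: [-0.5, 0.0, 0.0]
opening: 0.379
finger_force: 0.0
time_s: 27.82
tcp_pos: [0.5202, -0.2682, 0.1181]
orientation: [0.002, 0.708, 0.706, 0.0]
wrist_force: [0.6, 0.6, 0.7]
opening: 0.601
finger_force: 0.0
```

```bash
python3 -m crank '[{"dx":1,"dy":-0.27,"dz":0,"rx":0,"ry":0,"rz":0,"claw":0.6},{"dx":1,"dy":-0.27,"dz":0,"rx":0,"ry":0,"rz":0,"claw":0.6},{"dx":1,"dy":-0.27,"dz":0,"rx":0,"ry":0,"rz":0,"claw":0.6},{"dx":1,"dy":-0.27,"dz":0,"rx":0,"ry":0,"rz":0,"claw":0.6},{"dx":1,"dy":-0.27,"dz":0,"rx":0,"ry":0,"rz":0,"claw":0.6},{"dx":1,"dy":-0.27,"dz":0,"rx":0,"ry":0,"rz":0,"claw":0.6},{"dx":1,"dy":-0.27,"dz":0,"rx":0,"ry":0,"rz":0,"claw":0.6},{"dx":0.5,"dy":-0.1,"dz":0,"rx":0,"ry":0,"rz":0,"claw":0.6}]'
python3 - <<'E'
from h import *
t=Cam("top");s=Cam("scene")
a=np.mean([Cam("top").im.astype(float) for _ in range(4)],0);k=cv2.resize(cv2.cvtColor(np.clip(a*1.6,0,255).astype(np.uint8)[225:265,130:185],4),None,fx=7,fy=7,interpolation=2)
r=cv2.resize(cv2.cvtColor(np.clip(a*1.3,0,255).astype(np.uint8)[165:220,355:420],4),(385,280),interpolation=2)
cv2.imwrite("pics/c1.png",cv2.hconcat([k,r[:280]]))
g=cv2.resize(a.mean(2).astype(np.float32)[225:265,130:185],None,fx=4,fy=4,interpolation=cv2.INTER_CUBIC)
for th in(70,80,88):
    m=cv2.morphologyEx((g<th).astype(np.uint8),cv2.MORPH_CLOSE,np.ones((25,25)))
    c=max(blobs(m,50,1e6),key=cv2.contourArea).reshape(-1,2)
    P=t.plane((c+.5)/4-.5+[130,225],.016)[:,:2]*1000; print(th,cv2.minAreaRect(P.astype(np.float32)))
E
```

```text
time_s: 28.48
tcp_pos: [0.4682, -0.0773, 0.1173]
orientation: [-0.0, 0.707, 0.708, 0.0]
wrist_force: [0.1, 0.1, -0.0]
opening: 0.6
finger_force: 0.0
70 ((364.0553894042969, 308.8167724609375), (74.28946685791016, 35.977149963378906), 32.89381408691406)
80 ((363.9890441894531, 308.7817077636719), (75.18785095214844, 37.10353469848633), 32.78107452392578)
88 ((363.94989013671875, 308.7864990234375), (75.76649475097656, 37.852378845214844), 32.77840042114258)
```

View pics/c1.png

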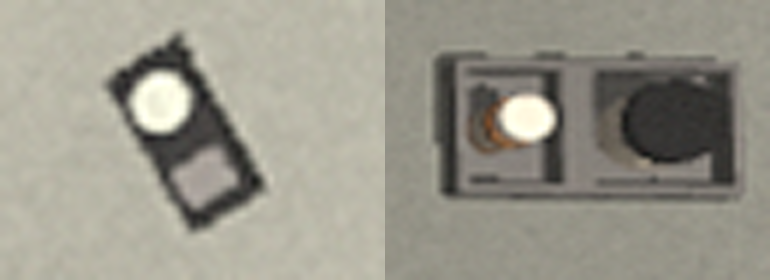

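```bash
python3 -m crank '[{"dx":0.5,"dy":-0.1,"dz":0,"rx":0,"ry":0,"rz":0,"claw":0.7},{"dx":1,"dy":-0.27,"dz":0,"rx":0,"ry":0,"rz":0,"claw":0.7},{"dx":1,"dy":-0.27,"dz":0,"rx":0,"ry":0,"rz":0,"claw":0.7},{"dx":1,"dy":-0.27,"dz":0,"rx":0,"ry":0,"rz":0,"claw":0.7},{"dx":1,"dy":-0.27,"dz":0,"rx":0,"ry":0,"rz":0,"claw":0.7},{"dx":1,"dy":-0.27,"dz":0,"rx":0,"ry":0,"rz":0,"claw":0.7},{"dx":1,"dy":-0.27,"dz":0,"rx":0,"ry":0,"rz":0,"claw":0.7},{"dx":1,"dy":-0.27,"dz":0,"rx":0,"ry":0,"rz":0,"claw":0.7}]'
python3 -m crank '[{"dx":1,"dy":-0.27,"dz":0,"rx":0,"ry":0,"rz":0,"claw":0.7},{"dx":1,"dy":-0.27,"dz":0,"rx":0,"ry":0,"rz":0,"claw":0.7},{"dx":1,"dy":-0.27,"dz":0,"rx":0,"ry":0,"rz":0,"claw":0.7},{"dx":1,"dy":-0.27,"dz":0,"rx":0,"ry":0,"rz":0,"claw":0.7},{"dx":1,"dy":-0.27,"dz":0,"rx":0,"ry":0,"rz":0,"claw":0.7},{"dx":1,"dy":-0.27,"dz":0,"rx":0,"ry":0,"rz":0,"claw":0.7},{"dx":1,"dy":-0.27,"dz":0,"rx":0,"ry":0,"rz":0,"claw":0.7},{"dx":0.7,"dy":-0.2,"dz":0,"rx":0,"ry":0,"rz":0,"claw":0.7}]'
python3 -m crank '[{"dx":0.2,"dy":-0.05,"dz":0,"rx":0,"ry":0,"rz":-0.119,"claw":0.7},{"dx":0,"dy":0,"dz":0,"rx":0,"ry":0,"rz":-0.119,"claw":0.7},{"dx":0,"dy":0,"dz":0,"rx":0,"ry":0,"rz":-0.119,"claw":0.7},{"dx":0,"dy":0,"dz":0,"rx":0,"ry":0,"rz":-0.119,"claw":0.7},{"dx":0,"dy":0,"dz":0,"rx":0,"ry":0,"rz":-0.119,"claw":0.7},{"dx":0,"dy":0,"dz":0,"rx":0,"ry":0,"rz":-0.119,"claw":0.7},{"dx":0,"dy":0,"dz":0,"rx":0,"ry":0,"rz":-0.119,"claw":0.7},{"dx":0,"dy":0,"dz":0,"rx":0,"ry":0,"rz":-0.119,"claw":0.7}]'
python3 -m crank '[{"dx":0,"dy":0,"dz":0,"rx":0,"ry":0,"rz":-0.119,"claw":0.7},{"dx":0,"dy":0,"dz":0,"rx":0,"ry":0,"rz":-0.119,"claw":0.7},{"dx":0,"dy":0,"dz":0,"rx":0,"ry":0,"rz":-0.119,"claw":0.7},{"dx":0,"dy":0,"dz":0,"rx":0,"ry":0,"rz":-0.119,"claw":0.7},{"dx":0,"dy":0,"dz":0,"rx":0,"ry":0,"rz":-0.119,"claw":0.7},{"dx":0,"dy":0,"dz":0,"rx":0,"ry":0,"rz":-0.119,"claw":0.7},{"dx":0,"dy":0,"dz":0,"rx":0,"ry":0,"rz":-0.119,"claw":0.7},{"dx":0,"dy":0,"dz":0,"rx":0,"ry":0,"rz":-0.119,"claw":0.7}]'
python3 -m crank '[{"dx":0,"dy":0,"dz":0,"rx":0,"ry":0,"rz":-0.119,"claw":0.7},{"dx":0,"dy":0,"dz":0,"rx":0,"ry":0,"rz":-0.119,"claw":0.7},{"dx":0,"dy":0,"dz":0.4,"rx":0,"ry":0,"rz":0,"claw":0.7},{"dx":0,"dy":0,"dz":0.8,"rx":0,"ry":0,"rz":0,"claw":0.7},{"dx":0,"dy":0,"dz":0.8,"rx":0,"ry":0,"rz":0,"claw":0.7},{"dx":0,"dy":0,"dz":0.4,"rx":0,"ry":0,"rz":0,"claw":0.7},{"dx":0,"dy":0,"dz":0,"rx":0,"ry":0,"rz":0,"claw":0.7},{"dx":0,"dy":0,"dz":0,"rx":0,"ry":0,"rz":0,"claw":0.7}]'
cat >> h.py <<'E'
def rel(x,y,z,yaw=None):
    s=arm.read_state(); q=R.from_quat(np.roll(s['orientation'],-1)).as_matrix(); cy=np.arctan2(q[1,0],q[0,0])
    print('yaw',np.degrees(cy).round(2),'tcp',s['tcp_pos'].round(4),'units',((np.array([x,y,z])-s['tcp_pos'])@q/.025).round(3), 'rz','' if yaw is None else round(-((np.radians(yaw)-cy+np.pi)%(2*np.pi)-np.pi),4))
E
python3 -c "
from h import *
rel(.364,.3083,.009,212.9)"
```

```text
time_s: 29.45
tcp_pos: [0.4204, 0.1082, 0.117]
orientation: [0.0, 0.708, 0.706, 0.0]
wrist_force: [0.0, 0.4, 0.6]
opening: 0.702
finger_force: 0.0
time_s: 30.12
tcp_pos: [0.3684, 0.302, 0.1169]
orientation: [0.0, 0.707, 0.707, 0.0]
wrist_force: [0.9, -0.0, -0.8]
opening: 0.694
finger_force: 0.0
time_s: 30.78
tcp_pos: [0.3677, 0.305, 0.1168]
orientation: [0.0, 0.302, 0.953, -0.0]
wrist_force: [-0.0, -0.4, 0.7]
opening: 0.7
finger_force: 0.0
time_s: 31.45
tcp_pos: [0.3677, 0.305, 0.1168]
orientation: [0.0, -0.168, 0.986, -0.0]
wrist_force: [-0.7, 0.2, 0.8]
opening: 0.7
finger_force: 0.0
time_s: 32.12
tcp_pos: [0.3672, 0.305, 0.0566]
orientation: [-0.0, -0.281, 0.96, -0.0]
wrist_force: [0.3, -0.4, -0.2]
opening: 0.698
finger_force: 0.0
yaw -147.34 tcp [0.3672 0.305  0.0566] units [0.034 0.181 1.903] rz -0.0043
```

```bash
python3 -m crank '[{"dx":0.03,"dy":0.18,"dz":0.3,"rx":0,"ry":0,"rz":0,"claw":0.7},{"dx":0,"dy":0,"dz":0.7,"rx":0,"ry":0,"rz":0,"claw":0.7},{"dx":0,"dy":0,"dz":0.6,"rx":0,"ry":0,"rz":0,"claw":0.7},{"dx":0,"dy":0,"dz":0.3,"rx":0,"ry":0,"rz":0,"claw":0.7},{"dx":0,"dy":0,"dz":0,"rx":0,"ry":0,"rz":0,"claw":0.7},{"dx":0,"dy":0,"dz":0,"rx":0,"ry":0,"rz":0,"claw":0.7},{"dx":0,"dy":0,"dz":0,"rx":0,"ry":0,"rz":0,"claw":0.15},{"dx":0,"dy":0,"dz":0,"rx":0,"ry":0,"rz":0,"claw":0.15}]' 20
python3 -m crank '[{"dx":0,"dy":0,"dz":0,"rx":0,"ry":0,"rz":0,"claw":0.15},{"dx":0,"dy":0,"dz":0,"rx":0,"ry":0,"rz":0,"claw":0.15},{"dx":0,"dy":0,"dz":0,"rx":0,"ry":0,"rz":0,"claw":0.15},{"dx":0,"dy":0,"dz":0,"rx":0,"ry":0,"rz":0,"claw":0.15},{"dx":0,"dy":0,"dz":0,"rx":0,"ry":0,"rz":0,"claw":0.15},{"dx":0,"dy":0,"dz":0,"rx":0,"ry":0,"rz":0,"claw":0.15},{"dx":0,"dy":0,"dz":0,"rx":0,"ry":0,"rz":0,"claw":0.15},{"dx":0,"dy":0,"dz":0,"rx":0,"ry":0,"rz":0,"claw":0.15}]' 25
```

```text
time_s: 32.78
tcp_pos: [0.364, 0.3093, 0.0103]
orientation: [0.001, -0.282, 0.959, 0.0]
wrist_force: [0.8, 0.0, -0.5]
opening: 0.582
finger_force: 0.0
time_s: 33.45
tcp_pos: [0.3635, 0.309, 0.0097]
orientation: [0.0, -0.282, 0.96, 0.0]
wrist_force: [-1.7, -0.6, 6.3]
opening: 0.346
finger_force: 25.0
```

```bash
python3 -m crank '[{"dx":0,"dy":0,"dz":-0.3,"rx":0,"ry":0,"rz":0,"claw":0.15},{"dx":0,"dy":0,"dz":-0.7,"rx":0,"ry":0,"rz":0,"claw":0.15},{"dx":0,"dy":0,"dz":-0.8,"rx":0,"ry":0,"rz":0,"claw":0.15},{"dx":0,"dy":0,"dz":-0.7,"rx":0,"ry":0,"rz":0,"claw":0.15},{"dx":0,"dy":0,"dz":-0.3,"rx":0,"ry":0,"rz":0,"claw":0.15},{"dx":0,"dy":0,"dz":0,"rx":0,"ry":0,"rz":0.05,"claw":0.15},{"dx":0,"dy":0,"dz":0,"rx":0,"ry":0,"rz":0.1,"claw":0.15},{"dx":0,"dy":0,"dz":0,"rx":0,"ry":0,"rz":0.1,"claw":0.15}]'
python3 -m crank '[{"dx":0,"dy":0,"dz":0,"rx":0,"ry":0,"rz":0.1,"claw":0.15},{"dx":0,"dy":0,"dz":0,"rx":0,"ry":0,"rz":0.1,"claw":0.15},{"dx":0,"dy":0,"dz":0,"rx":0,"ry":0,"rz":0.1,"claw":0.15},{"dx":0,"dy":0,"dz":0,"rx":0,"ry":0,"rz":0.1,"claw":0.15},{"dx":0,"dy":0,"dz":0,"rx":0,"ry":0,"rz":0.1,"claw":0.15},{"dx":0,"dy":0,"dz":0,"rx":0,"ry":0,"rz":0.1,"claw":0.15},{"dx":0,"dy":0,"dz":0,"rx":0,"ry":0,"rz":0.1,"claw":0.15},{"dx":0,"dy":0,"dz":0,"rx":0,"ry":0,"rz":0,"claw":0.15}]'
python3 - <<'E'
from h import *
rel(.535,.3655,.045,158.5)
t=Cam("top");g=cv2.resize(t.im[150:215,112:172].astype(np.float32),None,fx=4,fy=4,interpolation=cv2.INTER_CUBIC);g=cv2.GaussianBlur(g,(9,9),0).mean(2)
b=np.median(g)
for th in(116,120):
    m=cv2.morphologyEx((g>th).astype(np.uint8),cv2.MORPH_CLOSE,np.ones((15,15)));m=cv2.morphologyEx(m,cv2.MORPH_OPEN,np.ones((15,15)))
    c=max(blobs(m,50,1e6),key=cv2.contourArea).reshape(-1,2)
    P=t.plane((c+.5)/4-.5+[112,150],.008)[:,:2]*1000; print(th,b,cv2.minAreaRect(P.astype(np.float32)))
E
```

```text
time_s: 34.12
tcp_pos: [0.3631, 0.3085, 0.0792]
orientation: [-0.0, -0.158, 0.988, -0.0]
wrist_force: [-1.2, 0.4, -0.7]
opening: 0.349
finger_force: 25.0
time_s: 34.78
tcp_pos: [0.363, 0.3085, 0.0789]
orientation: [-0.0, 0.189, 0.982, -0.001]
wrist_force: [-0.2, -0.6, -1.3]
opening: 0.345
finger_force: 25.0
yaw 158.21 tcp [0.363  0.3085 0.0789] units [-5.542  4.674  1.349] rz -0.0051
116 109.65503 ((534.8458862304688, 370.2243957519531), (67.80644989013672, 112.16958618164062), 68.78070831298828)
120 109.65503 ((536.3455200195312, 369.38232421875), (67.17230987548828, 107.1947250366211), 69.1768569946289)
```

```bash
python3 -m crank '[{"dx":-0.4,"dy":0.4,"dz":0,"rx":0,"ry":0,"rz":0,"claw":0.15},{"dx":-0.8,"dy":0.7,"dz":0,"rx":0,"ry":0,"rz":0,"claw":0.15},{"dx":-0.9,"dy":0.8,"dz":0,"rx":0,"ry":0,"rz":0,"claw":0.15},{"dx":-0.9,"dy":0.8,"dz":0,"rx":0,"ry":0,"rz":0,"claw":0.15},{"dx":-0.9,"dy":0.8,"dz":0,"rx":0,"ry":0,"rz":0,"claw":0.15},{"dx":-0.9,"dy":0.7,"dz":0,"rx":0,"ry":0,"rz":0,"claw":0.15},{"dx":-0.5,"dy":0.4,"dz":0,"rx":0,"ry":0,"rz":0,"claw":0.15},{"dx":-0.24,"dy":0.13,"dz":0,"rx":0,"ry":0,"rz":0,"claw":0.15}]'
python3 -m crank '[{"dx":0,"dy":0,"dz":0.3,"rx":0,"ry":0,"rz":-0.01,"claw":0.15},{"dx":0,"dy":0,"dz":0.6,"rx":0,"ry":0,"rz":0,"claw":0.15},{"dx":0,"dy":0,"dz":0.4,"rx":0,"ry":0,"rz":0,"claw":0.15},{"dx":0,"dy":0,"dz":0,"rx":0,"ry":0,"rz":0,"claw":0.15},{"dx":0,"dy":0,"dz":0,"rx":0,"ry":0,"rz":0,"claw":0.15},{"dx":0,"dy":0,"dz":0,"rx":0,"ry":0,"rz":0,"claw":0.15},{"dx":0,"dy":0,"dz":0,"rx":0,"ry":0,"rz":0,"claw":0.15},{"dx":0,"dy":0,"dz":0,"rx":0,"ry":0,"rz":0,"claw":0.15}]'
python3 - <<'E'
from h import *
rel(.5355,.367,.0155,158.8)
s=Cam("scene");crop(s.im,330,250,450,360,5,"d1")
E
```

```text
time_s: 35.5
tcp_pos: [0.5381, 0.3681, 0.0786]
orientation: [0.0, 0.187, 0.982, 0.0]
wrist_force: [0.4, 0.3, -0.7]
opening: 0.35
finger_force: 25.0
time_s: 36.17
tcp_pos: [0.536, 0.3677, 0.0478]
orientation: [0.001, 0.183, 0.983, 0.0]
wrist_force: [0.7, 0.3, -0.9]
opening: 0.348
finger_force: 25.0
yaw 158.89 tcp [0.536  0.3677 0.0478] units [ 0.01  -0.036  1.291] rz 0.0015
```

View pics/d1.png

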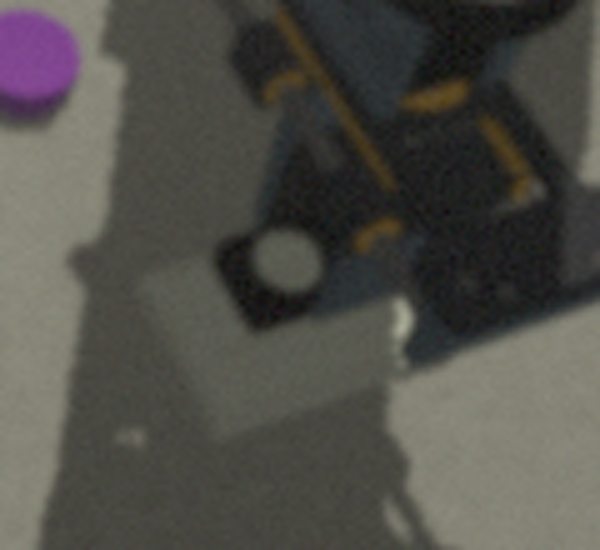

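```bash
python3 -m crank '[{"dx":0,"dy":0,"dz":0.3,"rx":0,"ry":0,"rz":0,"claw":0.15},{"dx":0,"dy":0,"dz":0.5,"rx":0,"ry":0,"rz":0,"claw":0.15},{"dx":0,"dy":0,"dz":0.3,"rx":0,"ry":0,"rz":0,"claw":0.15},{"dx":0,"dy":0,"dz":0.15,"rx":0,"ry":0,"rz":0,"claw":0.15},{"dx":0,"dy":0,"dz":0.06,"rx":0,"ry":0,"rz":0,"claw":0.15},{"dx":0,"dy":0,"dz":0,"rx":0,"ry":0,"rz":0,"claw":0.15},{"dx":0,"dy":0,"dz":0,"rx":0,"ry":0,"rz":0,"claw":0.15},{"dx":0,"dy":0,"dz":0,"rx":0,"ry":0,"rz":0,"claw":0.15}]'
python3 -m crank '[{"dx":0,"dy":0,"dz":0.02,"rx":0,"ry":0,"rz":0,"claw":0.15},{"dx":0,"dy":0,"dz":0,"rx":0,"ry":0,"rz":0,"claw":0.15},{"dx":0,"dy":0,"dz":0,"rx":0,"ry":0,"rz":0,"claw":0.15},{"dx":0,"dy":0,"dz":0,"rx":0,"ry":0,"rz":0,"claw":0.55},{"dx":0,"dy":0,"dz":0,"rx":0,"ry":0,"rz":0,"claw":0.55},{"dx":0,"dy":0,"dz":0,"rx":0,"ry":0,"rz":0,"claw":0.55},{"dx":0,"dy":0,"dz":0,"rx":0,"ry":0,"rz":0,"claw":0.55},{"dx":0,"dy":0,"dz":0,"rx":0,"ry":0,"rz":0,"claw":0.55}]'
python3 -m crank '[{"dx":0,"dy":0,"dz":-0.4,"rx":0,"ry":0,"rz":0,"claw":0.55},{"dx":0,"dy":0,"dz":-0.9,"rx":0,"ry":0,"rz":0,"claw":0.55},{"dx":0,"dy":0,"dz":-1,"rx":0,"ry":0,"rz":0,"claw":0.55},{"dx":0,"dy":0,"dz":-1,"rx":0,"ry":0,"rz":0,"claw":0.55},{"dx":0.5,"dy":-0.5,"dz":-1,"rx":0,"ry":0,"rz":0,"claw":0.55},{"dx":0.8,"dy":-0.8,"dz":0,"rx":0,"ry":0,"rz":0,"claw":0.55},{"dx":0.9,"dy":-0.9,"dz":0,"rx":0,"ry":0,"rz":0,"claw":0.55},{"dx":0.9,"dy":-0.9,"dz":0,"rx":0,"ry":0,"rz":0,"claw":0.55}]'
python3 -m crank '[{"dx":0.9,"dy":-0.9,"dz":0,"rx":0,"ry":0,"rz":0,"claw":0.55},{"dx":0.9,"dy":-0.9,"dz":0,"rx":0,"ry":0,"rz":0,"claw":0.55},{"dx":0.6,"dy":-0.6,"dz":0,"rx":0,"ry":0,"rz":0,"claw":0.55},{"dx":0.3,"dy":-0.3,"dz":0,"rx":0,"ry":0,"rz":0,"claw":0.55},{"dx":0,"dy":0,"dz":0,"rx":0,"ry":0,"rz":0,"claw":0.55},{"dx":0,"dy":0,"dz":0,"rx":0,"ry":0,"rz":0,"claw":0.55},{"dx":0,"dy":0,"dz":0,"rx":0,"ry":0,"rz":0,"claw":0.55},{"dx":0,"dy":0,"dz":0,"rx":0,"ry":0,"rz":0,"claw":0.55}]'
python3 - <<'E'
from h import *
t=Cam("top");s=Cam("scene");cv2.imwrite("pics/f1.png",cv2.vconcat([cv2.resize(cv2.cvtColor(t.im[95:275,110:430],4),(533,300)),cv2.resize(cv2.cvtColor(s.im[85:345,110:460],4),(533,300))]))
E
```

```text
time_s: 36.88
tcp_pos: [0.5354, 0.3672, 0.0146]
orientation: [-0.0, 0.183, 0.983, -0.0]
wrist_force: [-2.0, -2.4, 5.3]
opening: 0.347
finger_force: 25.0
time_s: 37.55
tcp_pos: [0.5358, 0.3674, 0.0133]
orientation: [-0.0, 0.183, 0.983, -0.0]
wrist_force: [0.2, 0.5, 0.5]
opening: 0.55
finger_force: 0.0
time_s: 38.22
tcp_pos: [0.435, 0.3228, 0.1223]
orientation: [0.001, 0.184, 0.983, 0.001]
wrist_force: [0.4, 0.3, -0.5]
opening: 0.551
finger_force: 0.0
time_s: 38.88
tcp_pos: [0.3498, 0.2853, 0.1213]
orientation: [0.001, 0.183, 0.983, 0.0]
wrist_force: [1.1, 0.9, -0.3]
opening: 0.55
finger_force: 0.0
```

View pics/f1.png

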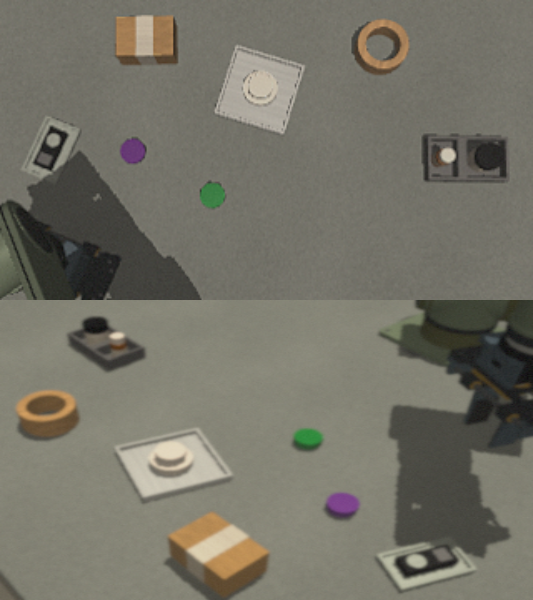

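All the samples are in place: the dishes are stacked in the tray at (260,87), the vial and jar stand at (447,155) and (490,155), and the carrier lies flat in its dock at (50,145). The carton, the tape roll and both look-alikes have not moved.

```bash
python3 -c "
from plant import arm
print(arm.hand_in())"
```

```text
the job is handed in; nothing more can be done
None
```

The job is done and handed in at about 39 s of the 136 s allowed: both dishes are stacked in the square tray, the jar and vial stand upright in their bays, the carrier lies flat in its steel tray, and the last pictures show the carton, tape roll and look-alikes where they were.

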